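# Balance check done: put the stacked weights back in their cases

## Task

The balance check is finished: take the stack of four steel check weights off the balance pan, one after another from the top, and put each weight back into its own round wooden case, the one whose seat fits it, upright and fully down on the floor of the seat. Set them down gently, do not drop them in, and leave the glass flask standing where it is.

Things in the scene. Friction and masses are not known exactly. Their poses are not given: they have to be found in the camera images.
- weight_500: 500 g steel check weight, largest of four: round body 60 mm across, 22 mm high; on top a knob (neck 10 mm across, 3 mm high, under a head 14 mm across, 9 mm high; 34 mm in all). Starts lowest, on the balance pan. Origin: centre of the underside, z up. In the underside a recess, 18 mm across and 13.5 deep, takes the knob of the weight below with 2 mm play: lift 14 mm straight up to part them.
- weight_200: 200 g steel check weight, second largest of four: round body 44 mm across, 19 mm high; on top a knob (neck 10 mm across, 3 mm high, under a head 14 mm across, 9 mm high; 31 mm in all). Starts on weight_500. Origin: centre of the underside, z up. In the underside a recess, 18 mm across and 13.5 deep, takes the knob of the weight below with 2 mm play: lift 14 mm straight up to part them.
- weight_100: 100 g steel check weight, second smallest of four: round body 33 mm across, 18 mm high; on top a knob (neck 10 mm across, 3 mm high, under a head 14 mm across, 9 mm high; 30 mm in all). Starts on weight_200. Origin: centre of the underside, z up. In the underside a recess, 18 mm across and 13.5 deep, takes the knob of the weight below with 2 mm play: lift 14 mm straight up to part them.
- weight_50: 50 g steel check weight, smallest of four: round body 24 mm across, 17 mm high; on top a knob (neck 10 mm across, 3 mm high, under a head 14 mm across, 9 mm high; 29 mm in all). Starts on weight_100 (top). Origin: centre of the underside, z up. In the underside a recess, 18 mm across and 13.5 deep, takes the knob of the weight below with 2 mm play: lift 14 mm straight up to part them.
- case_500: lidless round wooden case of weight_500, largest of four: 90 mm across, 28 mm high, fixed. In the middle of its top the seat, a bore 68 mm across and 14 mm deep (floor 14 mm above the bench, grey felt), its mouth widened to 76 mm by a 45 degree lead-in 4 mm deep. Origin: centre of the underside, z up. A seated weight has its origin 14 mm above it.
- case_200: lidless round wooden case of weight_200, second largest of four: 74 mm across, 28 mm high, fixed. In the middle of its top the seat, a bore 52 mm across and 14 mm deep (floor 14 mm above the bench, grey felt), its mouth widened to 60 mm by a 45 degree lead-in 4 mm deep. Origin: centre of the underside, z up. A seated weight has its origin 14 mm above it.
- case_100: lidless round wooden case of weight_100, second smallest of four: 62 mm across, 28 mm high, fixed. In the middle of its top the seat, a bore 40 mm across and 14 mm deep (floor 14 mm above the bench, grey felt), its mouth widened to 48 mm by a 45 degree lead-in 4 mm deep. Origin: centre of the underside, z up. A seated weight has its origin 14 mm above it.
- case_50: lidless round wooden case of weight_50, smallest of four: 53 mm across, 28 mm high, fixed. In the middle of its top the seat, a bore 31 mm across and 14 mm deep (floor 14 mm above the bench, grey felt), its mouth widened to 39 mm by a 45 degree lead-in 4 mm deep. Origin: centre of the underside, z up. A seated weight has its origin 14 mm above it.
- balance: white compact balance, 200 mm deep (its x), 160 mm wide (y), fixed; its display slopes to its own -x. Round metal pan 120 mm across, does not move, its top 62 mm above the bench, its centre 28 mm along the balance's +x from the origin (centre of the underside). Mind the tall spectrometer (not listed): its upright front is at world x 0.6, from y = -0.1 to the left, a computer tower beside it.
- flask: bystander: small glass volumetric flask with a blue stopper, 152 mm tall, bulb 44 mm across below, neck 15 mm; loose, stands upright on the bench. Origin: centre of its underside, z up.
Mind the look-alikes: they are no part of the job. What is shaped like the case_500 but black is not meant.

How it is judged:
On the way, in this order (a step that is already met when the one before it is completed fails the run):
1. weight_50 seated in its case, the weights above it having gone before (horizontal distance between weight_50 and case_50 below 0.008 m and z of weight_50 in the frame of case_50 below 0.017 m and angle between weight_50's own z axis and vertical below 0.1 rad), for 0.2 s.
2. weight_100 seated in its case, the weights above it having gone before (horizontal distance between weight_100 and case_100 below 0.008 m and z of weight_100 in the frame of case_100 below 0.017 m and angle between weight_100's own z axis and vertical below 0.1 rad), for 0.2 s.
3. weight_200 seated in its case, the weights above it having gone before (horizontal distance between weight_200 and case_200 below 0.008 m and z of weight_200 in the frame of case_200 below 0.017 m and angle between weight_200's own z axis and vertical below 0.1 rad), for 0.2 s.
4. weight_500 seated in its case, the weights above it having gone before (horizontal distance between weight_500 and case_500 below 0.008 m and z of weight_500 in the frame of case_500 below 0.017 m and angle between weight_500's own z axis and vertical below 0.1 rad), for 0.2 s.
At the end, for the whole second after the job is handed in: Each of the four weights stands upright (within 6 degrees) in its own case, centred within 8 mm and on the floor of the seat within 3 mm, released and at rest; the flask stands within 30 mm of where it was (all of step 1 and all of step 2 and all of step 3 and all of step 4 and linear speed of each of weight_500, weight_200, weight_100, weight_50 below 0.02 m/s and angular speed of each of weight_500, weight_200, weight_100, weight_50 below 0.2 rad/s and distance of flask from where it was at the start of the episode below 0.03 m and angle between flask's own z axis and vertical below 0.3 rad); the robot touches nothing.
It fails at once if a weight was dropped into its case (faster than 0.5 m/s at the case, as after a free fall of about 13 mm) ((horizontal distance between weight_500 and case_500 below 0.04 m and z of weight_500 in the frame of case_500 below 0.05 m and linear speed of weight_500 above 0.5 m/s) or (horizontal distance between weight_200 and case_200 below 0.04 m and z of weight_200 in the frame of case_200 below 0.05 m and linear speed of weight_200 above 0.5 m/s) or (horizontal distance between weight_100 and case_100 below 0.04 m and z of weight_100 in the frame of case_100 below 0.05 m and linear speed of weight_100 above 0.5 m/s) or (horizontal distance between weight_50 and case_50 below 0.04 m and z of weight_50 in the frame of case_50 below 0.05 m and linear speed of weight_50 above 0.5 m/s)).
It fails at once if the flask was knocked over or pushed more than 30 mm (distance of flask from where it was at the start of the episode above 0.03 m or angle between flask's own z axis and vertical above 0.3 rad).
It also fails if it takes over 112 s, if anything falls off the work surface, if the arm or the gripper's body presses on something with over 40 N, if the wrist force passes 120 N, or if a joint passes its speed limit or range.

## Robot

A 7-joint arm with a two-finger parallel gripper is mounted at the origin on a cart in front of the work surface, level with it; the furniture and walls round the work are solid. World frame = base frame: x ahead of the robot, y to its left, z up, the work surface at z = 0. Lengths are in m, angles in rad, forces in N, time in s.
With the tool pointing down it reaches from about 0.425 to 0.925 m from the base axis. Payload 6.8 kg.
Tool frame: the origin (TCP) lies midway between the tips of the shut fingers; the grasp point (between the pads) lies 19 mm behind it; z points along the fingers, x is the direction in which the jaws open and shut, and the axes are right-handed (so a half turn about z gives the same grasp; the last joint's range is limited). The gripper opens to 85 mm and grips with 20 to 120 N. Pads are 22 mm wide; open, the fingers measure 114 mm over their backs; the gripper's body (76 mm by 85 mm) begins 54 mm behind the grasp point. The pads swing forward as they close: fully open they stand 13 mm farther back than shut.
Start: joints at [-1.391, 0.477, 0.022, 1.555, -0.011, 1.109, -0.083], TCP at [0.192, 0.647, 0.231] pointing down, gripper open.
Joint ranges: [-2.96, 2.96], [-0.34, 2.1], [-1.41, 1.46], [0.24, 2.44], [-1.37, 4.51], [0.17, 1.92], [-2.96, 2.96]. Speed limits (rad/s): [2.39, 2.39, 3.14, 3.14, 3.14, 3.14, 3.14].

## Interface

Orientations are given as a unit quaternion [w, x, y, z].
In Python, from station import bot, imaging, nets gives the robot as it stands. The module is installed in compiled form; this text tells all that it offers.
- The arm moves only by the tool apply_moves, never from a script. Its argument "moves" is text: rows parted by semicolons, each of 7 numbers parted by spaces: the gripper command: -1 is fully open, 1 is shut, values between are in proportion, then the shift along the tool's x, y, z normalised to -1 to 1, where 1 is 120 mm, then the turn, a rotation vector about the tool's x, y, z normalised to -1 to 1, where 1 is 4 degrees. In form: hand dx dy dz rx ry rz; .... A call has 1 to 12 rows; each row shifts and turns the commanded pose from where the row before left it, along the tool's axes as they then stand; what a row does not reach is not made up. A row lasts 1/12 s, in which the tool goes at most 41.7 mm and 7.16 degrees, less where a joint would pass 70% of its speed; a pose out of reach is approached as far as the arm can. A call with a number of a shift or a turn outside -1 to 1 is refused whole. A call with a gripper value outside its range is refused whole. The fingers move at their own pace and stop on an object; "force" is the grip in N (left out, the last holds). Time passes only in rows, so rows that do not move let the fingers close. It gives the time, the measured TCP pose, the force and the opening at its end, in the units of the state.
- bot.get_obs(): the state, without advancing time (a new reading comes with each control period).
- imaging.read_camera(name): name is "scene" or "top" or "wrist"; returns a dict with "image" (384x512x3 uint8, red, green, blue), "fx", "fy", "cx", "cy" (pixels), "dist_coeffs" ([k1, k2, p1, p2, k3] as OpenCV has them; the pictures are not rectified), "view" (4x4, takes a point from world to camera coordinates); the wrist camera has in their place "mount" (4x4, takes a point from camera to tool coordinates, whose origin is the TCP and whose axes are the tool frame's). Camera axes: x right, y down, z forward; pixel columns grow to the right and rows downward; lengths in m; the calibration is good to about 2 mm. A picture is of the moment at which its call begins: read the wrist's pose just before it. There is no depth.
- bot.hand_in(): hands the job in, once; it reports no verdict.
Trained networks look in a picture, given as the dict that the camera call returned (one of the last four; its "shot" number tells which), for a name from the list of things; names that differ only in an ending like _2 or _b are one class to them, and where a whole thing is asked for, a point or a joint stands for the part that bears it (a point fixed in the world has none). Each returns a list of dicts, best first, with "score" (0 to 1); they miss things now and then, are a little off and sometimes report something else, mostly with a low value. They report only what shows in the picture. A call takes as long as a camera call. They do not tell look-alikes from the thing itself.
- nets.spot_in(picture, name): "rect" ([left, top, right, bottom] in pixels, round what is visible of it).
- nets.outline_of(picture, name): "region" (384x512 bool, what is visible of it) and "rect" ([left, top, right, bottom] in pixels, round what is visible of it).
- nets.spot_point(picture, name): "location" ([column, row] in pixels: a listed point, or the origin of a listed thing).
The state is a dict: "t": time; "q": joint angles; "joint_vel": joint speeds; "joint_torque": joint torques, N m; "eef_pos": TCP position; "tool_rot": TCP orientation; "contact_force": force on the tool from outside, world axes, zero at the start; "torque": the same for the moment, N m; "gripper_width": opening from 0.0 (shut) to 1.0 (fully open).
Only numpy, scipy, OpenCV 4.12 (cv2) and the standard library are available. Lean on these libraries where they do the work, as an engineer would, in place of code of your own. Each camera call takes 0.05 s, during which the arm holds its last target.

## Working session

There is one attempt and no reset: what is moved stays moved. The work goes in short steps, Python scripts to look and compute and a tool call to move; the robot and the scene stay as the last step left them, time stands still between calls to the robot, and variables do not carry over. Pictures are saved under pics/ and viewed, and the job is handed in when it is done.

Besides the shell and the picture viewer there is one more tool, called after "Emit:" by a JSON object that holds its "api" and its "payload", one argument or row to a line. apply_moves: Moves the arm, as the interface text tells. Scaled input: -1 to 1 covers 120 mm each way for a shift and 4 degrees each way for a turn. Its arguments: {"type":"object","properties":{"moves":{"type":"string"},"force":{"type":"number"}},"required":["moves"]}

```bash
mkdir -p pics
cat > h.py <<'E'
import numpy as np, cv2
from station import bot, imaging, nets
def K(p): return np.array([[p['fx'],0,p['cx']],[0,p['fy'],p['cy']],[0,0,1.]])
def save(p,n): cv2.imwrite('pics/'+n+'.png',p['image'][:,:,::-1])
def q2R(q):
    from scipy.spatial.transform import Rotation as R
    return R.from_quat([q[1],q[2],q[3],q[0]]).as_matrix()
def c2w(p,obs=None):
    if 'view' in p: return np.linalg.inv(np.array(p['view']))
    T=np.eye(4);T[:3,:3]=q2R(obs['tool_rot']);T[:3,3]=obs['eef_pos']
    return T@np.array(p['mount'])
def atz(p,uv,z,obs=None):
    T=c2w(p,obs)
    n=cv2.undistortPoints(np.array([[uv]],float),K(p),np.array(p['dist_coeffs'],float))[0,0]
    d=T[:3,:3]@np.array([n[0],n[1],1]);o=T[:3,3]
    return o+d*(z-o[2])/d[2]
def proj(p,X,obs=None):
    T=np.linalg.inv(c2w(p,obs))
    r,_=cv2.Rodrigues(T[:3,:3])
    return cv2.projectPoints(np.array(X,float).reshape(-1,1,3),r,T[:3,3],K(p),np.array(p['dist_coeffs'],float))[0].reshape(-1,2)
NAMES=['weight_500','weight_200','weight_100','weight_50','case_500','case_200','case_100','case_50','balance','flask']
E
python3 - <<'E'
from h import *
o=bot.get_obs();print(o)
for c in ['scene','top']:
    p=imaging.read_camera(c);save(p,c+'0')
    T=c2w(p);print(c,p['fx'],T.round(3).tolist())
    for n in NAMES:
        for d in nets.spot_in(p,n)[:3]: print(n,np.round(d['rect']),round(d['score'],2))
        for d in nets.spot_point(p,n)[:3]: print('   pt',np.round(d['location'],1),round(d['score'],2),atz(p,d['location'],0).round(3))
p=imaging.read_camera('wrist');save(p,'wrist0');print(p['mount'],p['fx'])
E
```

```text
{'t': 0.0, 'q': array([-1.39110819,  0.47780666,  0.02230464,  1.55646693, -0.01151184,
        1.1092946 , -0.08310898]), 'joint_vel': array([-0.00104668, -0.00010459, -0.0005836 , -0.00111775, -0.00059635,
       -0.00172467, -0.0003166 ]), 'joint_torque': array([-3.84055802e-04, -5.96436954e+01,  1.60756007e+00, -2.81199986e+01,
        1.24858349e-02,  9.02235130e-03, -1.86666426e-05]), 'eef_pos': array([0.19140681, 0.64666622, 0.2303141 ]), 'tool_rot': array([ 5.96557305e-04,  8.01184793e-01,  5.98416305e-01, -7.05725660e-04]), 'contact_force': array([-0.61240556, -0.0223498 ,  0.08969059]), 'torque': array([ 0.02273872, -0.00631026, -0.0312757 ]), 'gripper_width': 1.0027087119592517}
scene 435.36424290163967 [[0.737, -0.407, 0.539, -0.223], [-0.676, -0.464, 0.573, -0.688], [0.017, -0.787, -0.617, 0.898], [0.0, 0.0, 0.0, 1.0]]
weight_500 [332. 238. 342. 246.] 0.66
weight_500 [324. 247. 349. 262.] 0.56
   pt [335.1 254.4] 0.64 [ 0.56  -0.238  0.   ]
   pt [337.3 236.9] 0.59 [ 0.621 -0.197  0.   ]
   pt [337.5 240.9] 0.57 [ 0.608 -0.208 -0.   ]
weight_200 [332. 238. 342. 246.] 0.6
[... 3469 characters left out ...]
.8] 0.98 [0.429 0.181 0.   ]
   pt [289.8 213.8] 0.78 [ 0.409 -0.058  0.   ]
   pt [251.1 204.6] 0.74 [0.437 0.063 0.   ]
balance [320. 153. 385. 229.] 0.92
balance [357. 174. 369. 185.] 0.66
   pt [348.4 187.5] 0.85 [ 0.495 -0.247  0.   ]
   pt [365.4 176.8] 0.52 [ 0.531 -0.304  0.   ]
   pt [364.8 179.7] 0.29 [ 0.521 -0.301  0.   ]
flask [128. 205. 154. 222.] 0.56
   pt [151.  216.1] 0.72 [0.398 0.374 0.   ]
[[ 9.99999577e-01  2.95287449e-04  8.70914592e-04  3.10750806e-04]
 [-5.57220403e-04  9.47955696e-01  3.18401770e-01 -8.01968708e-02]
 [-7.31568402e-04 -3.18402121e-01  9.47955460e-01 -1.42704882e-01]
 [ 0.00000000e+00  0.00000000e+00  0.00000000e+00  1.00000000e+00]] 275.5228707793776
```

Run:
```python
import cv2
a=cv2.imread('pics/scene0.png');cv2.imwrite('pics/scene0c.png',cv2.resize(a[120:320,130:400],None,fx=2.9,fy=2.9,interpolation=2))
a=cv2.imread('pics/top0.png');cv2.imwrite('pics/top0c.png',cv2.resize(a[120:270,110:400],None,fx=2.7,fy=2.7,interpolation=2))
```

```text
(no output)
```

View pics/scene0c.png

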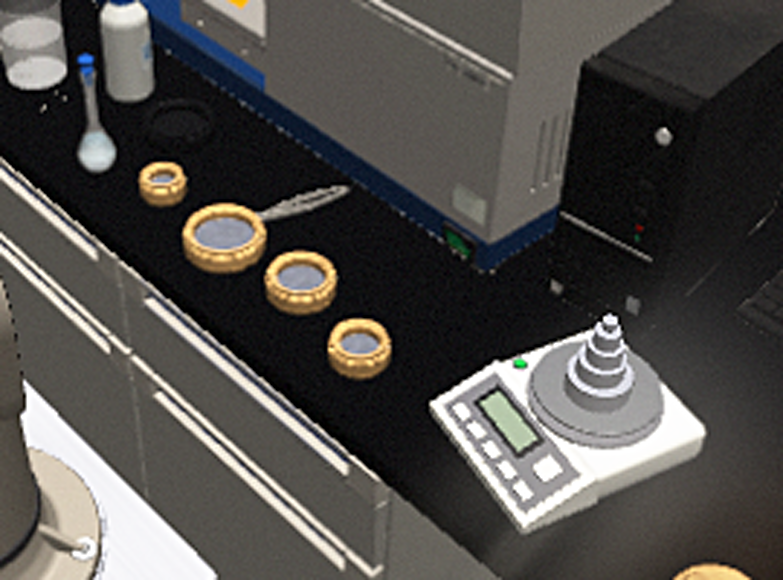

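View pics/top0c.png

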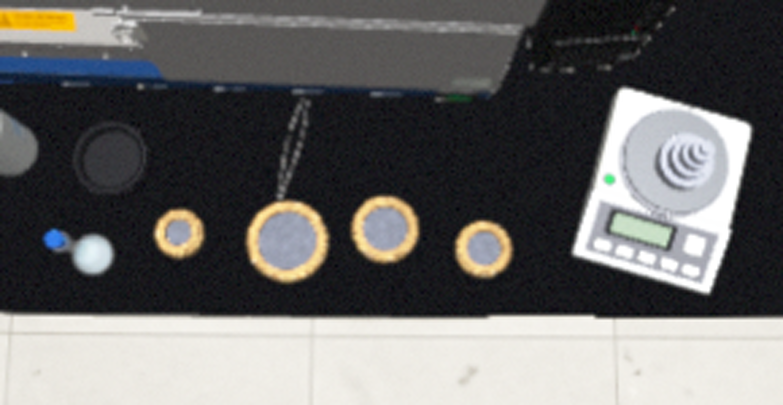

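View pics/wrist0.png

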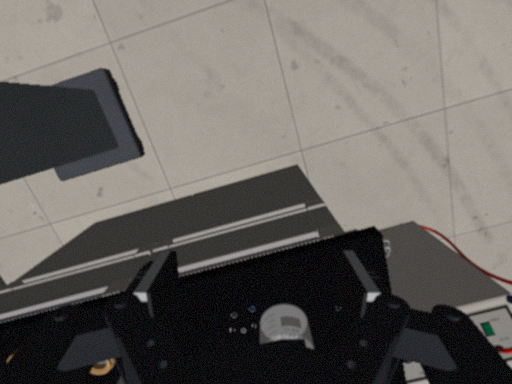

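```bash
cat > meas.py <<'E'
from h import *
from scipy.optimize import minimize
def circ(x,y,r,z,n=72):
    a=np.linspace(0,2*np.pi,n,endpoint=False)
    return np.c_[x+r*np.cos(a),y+r*np.sin(a),np.full(n,z)]
def wood(p):
    hsv=cv2.cvtColor(p['image'],cv2.COLOR_RGB2HSV)
    return ((hsv[...,0]>8)&(hsv[...,0]<28)&(hsv[...,1]>70)&(hsv[...,2]>90)).astype(np.uint8)
def casefit(p,x0,R,obs=None):
    # hull of wood component vs. hull of model silhouette (outer)
    m=wood(p); uv=proj(p,[x0[0],x0[1],.014],obs)[0]
    n,l,s,c=cv2.connectedComponentsWithStats(m)
    best=None
    return l,s,c
E
python3 - <<'E'
from meas import *
for c in ['top','scene']:
    p=imaging.read_camera(c); m=wood(p)
    m=cv2.morphologyEx(m,cv2.MORPH_CLOSE,np.ones((3,3),np.uint8))
    n,l,s,cc=cv2.connectedComponentsWithStats(m)
    for i in range(1,n):
        if s[i,4]<80: continue
        ys,xs=np.where(l==i); hull=cv2.convexHull(np.c_[xs,ys].astype(np.float32))[:,0]
        A=cv2.contourArea(hull)
        x0=atz(p,cc[i],.02)[:2]
        ctr=hull.mean(0)
        hm=np.zeros(l.shape,np.uint8);cv2.fillConvexPoly(hm,hull.astype(np.int32),1)
        tgt_c=np.array([np.where(hm)[1].mean(),np.where(hm)[0].mean()])
        area=hm.sum()
        def model(v):
            P=np.r_[proj(p,circ(v[0],v[1],v[2],0)),proj(p,circ(v[0],v[1],v[2],.028))].astype(np.float32)
            h=cv2.convexHull(P); M=cv2.moments(h)
            return np.array([M['m10']/M['m00'],M['m01']/M['m00']]),M['m00']
        def f(v):
            c_,a=model(v); return np.sum((c_-tgt_c)**2)+((a-area)/np.sqrt(area))**2
        r=minimize(f,[*x0,.035],method='Nelder-Mead',options=dict(xatol=1e-5,fatol=1e-5))
        print(c,s[i],'xy',r.x[:2].round(4),'dia',round(r.x[2]*2e3,1),'res',round(r.fun,3))
E
```

```text
top [107 123  32   9 235] xy [0.6843 0.4812] dia 51.3 res 0.0
top [504 129   8  56 306] xy [ 0.6039 -0.7895] dia 69.4 res 0.0
top [405 142  23  19 213] xy [ 0.6134 -0.4683] dia 55.1 res 0.0
top [ 406  178   52   46 1365] xy [ 0.4449 -0.5064] dia 140.1 res 0.0
top [240 192  25  26 282] xy [0.4356 0.0601] dia 77.3 res 0.0
top [201 194  31  31 370] xy [0.421  0.1704] dia 93.3 res 0.0
top [167 197  19  19 195] xy [0.4291 0.2946] dia 54.4 res 0.0
top [279 201  21  22 229] xy [ 0.4137 -0.053 ] dia 64.1 res 0.0
scene [199 110  18  13 108] xy [0.7815 0.6197] dia 48.5 res 0.0
scene [178 176  16  15 203] xy [0.4324 0.2999] dia 50.8 res 0.0
scene [193 190  29  24 370] xy [0.425  0.1759] dia 88.1 res 0.0
scene [221 206  25  22 328] xy [0.4395 0.0647] dia 72.1 res 0.0
scene [243 230  22  20 292] xy [ 0.4174 -0.0487] dia 59.2 res 0.0
scene [408 270  20  15 199] xy [ 0.6476 -0.4481] dia 37.0 res 0.0
scene [ 359  314   68   54 2154] xy [ 0.4429 -0.5093] dia 136.5 res 0.0
```

Emit:
{"api": "apply_moves", "payload": {
  "moves": "-1 -0.3 0 0 0 0 -0.8; -1 -0.3 0 0 0 0 -0.8; -1 -0.3 0.1 0 0 0 -0.8; -1 -0.3 0.1 0 0 0 -0.8; -1 -0.3 0.1 0 0 0 -0.8; -1 -0.3 0.1 0 0 0 -0.15; -1 -0.3 0.1 0 0 0 0; -1 0 0 0 0 0 0",
  "force": 60
}}

```text
t: 2.92
eef_pos: [0.2222, 0.387, 0.2309]
tool_rot: [0.001, 0.709, 0.705, -0.001]
contact_force: [0.6, -0.2, -0.5]
gripper_width: 1.002
```

Emit:
{"api": "apply_moves", "payload": {
  "moves": "-1 -0.22 0.25 -0.1 0 0 0; -1 -0.22 0.25 -0.1 0 0 0; -1 -0.22 0.25 -0.1 0 0 0; -1 -0.22 0.25 -0.1 0 0 0; -1 -0.22 0.25 0 0 0 0; -1 -0.2 0.2 0 0 0 0; -1 0 0 0 0 0 0"
}}

```text
t: 3.5
eef_pos: [0.3986, 0.2333, 0.28]
tool_rot: [0.001, 0.71, 0.704, 0.001]
contact_force: [-0.4, -0.2, -0.1]
gripper_width: 1.0
```

Run:
```python
from meas import *
o=bot.get_obs();p=imaging.read_camera('wrist');save(p,'w1')
print(o['eef_pos'],o['contact_force'],o['q'].round(2),q2R(o['tool_rot']).round(3))
```

```text
[0.39856962 0.23325815 0.28000535] [-0.43363933 -0.24284467 -0.09102758] [-0.9   0.06  0.25  2.   -0.01  1.08  0.92] [[ 0.008  1.     0.003]
 [ 1.    -0.008 -0.001]
 [-0.001  0.003 -1.   ]]
```

View pics/w1.png

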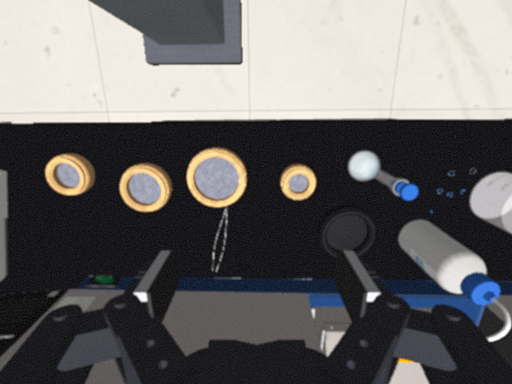

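```bash
cat >> meas.py <<'E'
def fitcases(p,obs=None,show=True):
    m=wood(p); m=cv2.morphologyEx(m,cv2.MORPH_CLOSE,np.ones((3,3),np.uint8))
    n,l,s,cc=cv2.connectedComponentsWithStats(m); out=[]
    for i in range(1,n):
        if s[i,4]<250 or s[i,2]>120: continue
        ys,xs=np.where(l==i); hull=cv2.convexHull(np.c_[xs,ys].astype(np.float32))
        hm=np.zeros(l.shape,np.uint8);cv2.fillConvexPoly(hm,hull.astype(np.int32),1)
        t=np.array([np.where(hm)[1].mean(),np.where(hm)[0].mean()]);area=hm.sum()
        def f(v):
            P=np.r_[proj(p,circ(v[0],v[1],v[2],0),obs),proj(p,circ(v[0],v[1],v[2],.028),obs)].astype(np.float32)
            M=cv2.moments(cv2.convexHull(P)); a=M['m00']
            c_=np.array([M['m10']/a,M['m01']/a]);return np.sum((c_-t)**2)+((a-area)/np.sqrt(area))**2
        r=minimize(f,[*atz(p,cc[i],.02,obs)[:2],.035],method='Nelder-Mead',options=dict(xatol=1e-5,fatol=1e-5))
        if show: print('case',s[i],'xy',r.x[:2].round(4),'dia',round(r.x[2]*2e3,1))
        out.append(r.x)
    return out
def feltfit(p,x,y,rb,obs):
    # felt disk centre at z=.014: greyish-blue pixels near projected centre
    uv=proj(p,[x,y,.014],obs)[0]
    hsv=cv2.cvtColor(p['image'],cv2.COLOR_RGB2HSV)
    m=((hsv[...,1]<75)&(hsv[...,2]>60)&(hsv[...,2]<230)).astype(np.uint8)
    n,l,s,cc=cv2.connectedComponentsWithStats(m,connectivity=4)
    i=l[int(uv[1]),int(uv[0])]
    return atz(p,cc[i],.014,obs)[:2] if i else None, s[i]
E
python3 - <<'E'
from meas import *
o=bot.get_obs();p=imaging.read_camera('wrist')
for r in fitcases(p,o):
    print(feltfit(p,r[0],r[1],.03,o))
E
```

```text
case [ 184  149   62   61 1441] xy [0.4238 0.1725] dia 90.0
case [  43  155   50   42 1229] xy [ 0.4172 -0.0517] dia 59.8
case [ 117  165   53   49 1258] xy [0.4391 0.0612] dia 72.6
case [278 166  37  37 770] xy [0.4317 0.2961] dia 52.7
(array([0.42477428, 0.1714142 ]), array([ 193,  159,   44,   43, 1489], dtype=int32))
(array([ 0.41836989, -0.05555774]), array([ 54, 164,  24,  25, 435], dtype=int32))
(array([0.44038028, 0.05872104]), array([126, 175,  33,  31, 792], dtype=int32))
(array([0.43347327, 0.29684616]), array([287, 176,  19,  19, 290], dtype=int32))
```

Emit:
{"api": "apply_moves", "payload": {
  "moves": "-1 -0.3 0.05 0 0 0 0; -1 -0.3 0.05 0 0 0 0; -1 -0.3 0.05 0 0 0 0; -1 -0.3 0.05 0 0 0 0; -1 -0.3 0 0 0 0 0; -1 -0.3 0 0 0 0 0; -1 0 0 0 0 0 0"
}}

```text
t: 4.18
eef_pos: [0.4175, 0.0177, 0.2793]
tool_rot: [0.0, 0.709, 0.706, -0.0]
contact_force: [0.0, 0.1, 0.2]
gripper_width: 1.001
```

Run:
```python
from meas import *
o=bot.get_obs();p=imaging.read_camera('wrist');save(p,'w2')
print(o['eef_pos'],o['q'].round(2))
for r in fitcases(p,o):
    print(feltfit(p,r[0],r[1],.03,o))
```

```text
[0.41747741 0.01770493 0.27932172] [-0.67 -0.04  0.47  2.09  0.02  1.08  1.36]
case [ 328  134   65   62 1636] xy [0.424  0.1721] dia 89.2
case [189 140  43  43 965] xy [ 0.4167 -0.051 ] dia 61.6
case [ 261  150   51   51 1146] xy [0.4385 0.0613] dia 74.1
case [ 419  152   45   37 1036] xy [0.4319 0.2965] dia 51.4
(array([0.42439047, 0.17431438]), array([ 339,  144,   44,   44, 1523], dtype=int32))
(array([ 0.417845  , -0.05250067]), array([197, 149,  27,  26, 540], dtype=int32))
(array([0.43980367, 0.06182607]), array([269, 160,  34,  33, 883], dtype=int32))
(array([0.4332426 , 0.30022785]), array([434, 162,  18,  19, 257], dtype=int32))
```

View pics/w2.png

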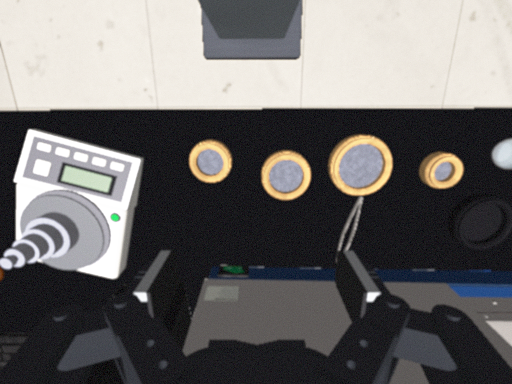

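Emit:
{"api": "apply_moves", "payload": {
  "moves": "-1 -0.3 0 -0.05 0 0 0; -1 -0.3 0 -0.05 0 0 0; -1 -0.3 0 -0.05 0 0 0; -1 -0.3 0 -0.05 0 0 0; -1 -0.3 0 0 0 0 0; -1 -0.3 0 0 0 0 0; -1 -0.3 0 0 0 0 0; -1 0 0 0 0 0 0"
}}

```text
t: 4.9
eef_pos: [0.4189, -0.2337, 0.3038]
tool_rot: [0.002, 0.708, 0.706, -0.001]
contact_force: [0.2, -0.6, 0.4]
gripper_width: 0.998
```

Run:
```python
from meas import *
o=bot.get_obs();p=imaging.read_camera('wrist');save(p,'w3')
print(o['eef_pos'],o['q'].round(2))
fitcases(p,o)
for n in ['weight_50','balance']:
  for d in nets.spot_in(p,n)[:6]: print(n,np.round(d['rect'],1),round(d['score'],2))
  for d in nets.spot_point(p,n)[:5]: print(np.round(d['location'],1),round(d['score'],2))
```

```text
[ 0.41885718 -0.23365426  0.3038452 ] [-0.37  0.07  0.81  1.96 -0.05  1.14  2.02]
case [ 479  133   33   57 1010] xy [0.4267 0.148 ] dia 55.8
case [  36  137  105   57 4387] xy [ 0.4337 -0.4997] dia 117.7
case [352 136  44  42 987] xy [ 0.4171 -0.0511] dia 61.1
case [ 415  147   55   48 1360] xy [0.4391 0.0619] dia 72.2
case [ 73 192  34  32 836] xy [ 0.5017 -0.5144] dia 45.8
case [105 250  43  39 664] xy [ 0.6195 -0.4716] dia 57.0
weight_50 [214.2 204.2 254.2 239. ] 0.89
weight_50 [220.9 229.2 242.8 257.1] 0.76
weight_50 [217.1 225.1 242.1 246.7] 0.75
weight_50 [215.1 217.8 246.5 244.6] 0.66
[234.2 222.8] 0.92
[233.7 232.7] 0.75
[228.2 237. ] 0.72
[230.3 232.5] 0.59
balance [181.9 127.9 306.5 267.3] 0.89
[245.5 201.2] 0.61
```

View pics/w3.png

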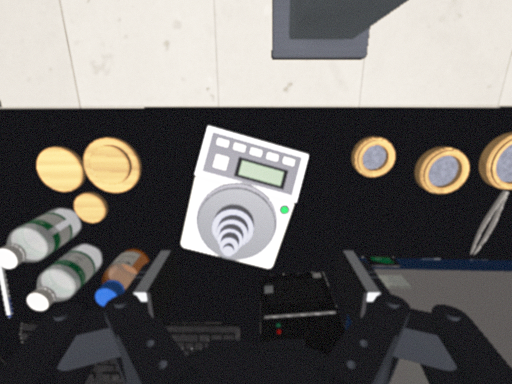

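Run:
```python
from meas import *
a=cv2.imread('pics/w3.png');cv2.imwrite('pics/w3c.png',cv2.resize(a[170:320,170:350],None,fx=4,fy=4,interpolation=2))
o=bot.get_obs();p=imaging.read_camera('wrist')
print('top',atz(p,[228.5,250],.15,o)); 
for x,y in [(.50,-.25),(.50,-.26)]:
    print(x,y,proj(p,[[x,y,.062],[x,y,.084],[x,y,.103],[x,y,.121],[x,y,.150]],o).round(1).tolist())
s=imaging.read_camera('scene')
print('tower base', atz(s,[130+555/2.9,120+285/2.9],0),atz(s,[130+640/2.9,120+320/2.9],0))
```

```text
top [ 0.50612537 -0.25998807  0.15      ]
0.5 -0.25 [[240.6, 217.2], [239.8, 223.2], [239.0, 228.9], [238.2, 234.8], [236.7, 245.5]]
0.5 -0.26 [[233.9, 217.2], [232.8, 223.1], [231.6, 228.8], [230.5, 234.7], [228.4, 245.5]]
tower base [ 0.6506025  -0.11127636  0.        ] [ 6.74889975e-01 -2.06487955e-01 -1.11022302e-16]
```

View pics/w3c.png

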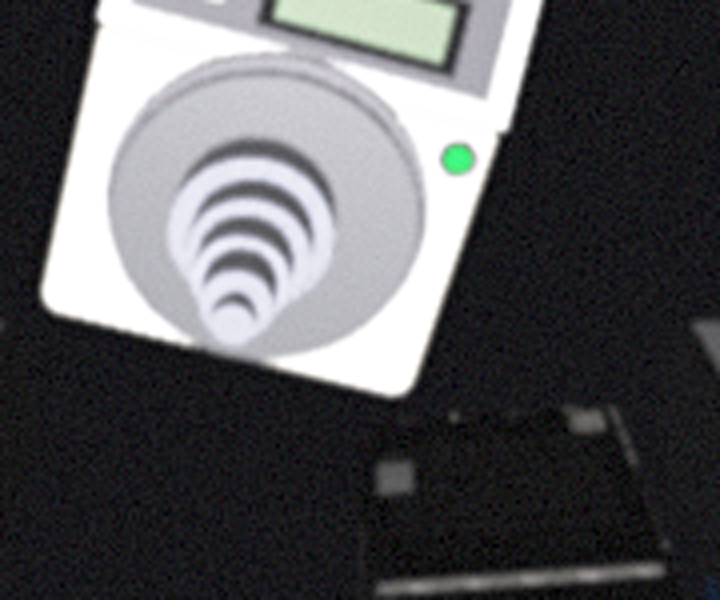

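Emit:
{"api": "apply_moves", "payload": {
  "moves": "0.3 -0.044 0.145 0.15 0 0 0; 0.3 -0.044 0.145 0.15 0 0 0; 0.3 -0.044 0.145 0.2 0 0 0; 0.3 -0.044 0.145 0.2 0 0 0; 0.3 -0.044 0.145 0.2 0 0 0; 0.3 0 0 0 0 0 0; 0.3 0 0 0 0 0 0; 0.3 0 0 0 0 0 0"
}}

```text
t: 5.92
eef_pos: [0.5055, -0.2552, 0.1958]
tool_rot: [-0.0, 0.706, 0.708, 0.0]
contact_force: [0.1, -0.2, -0.2]
gripper_width: 0.348
```

Run:
```python
from meas import *
o=bot.get_obs();p=imaging.read_camera('wrist');save(p,'w4')
print(o['eef_pos'],o['q'].round(2),o['gripper_width'],q2R(o['tool_rot']).round(3).tolist(),o['contact_force'])
print(proj(p,[[.506,-.260,.15],[.506,-.260,.138],[.506,-.260,.084],[.506,-.260,.062]],o).round(1).tolist())
s=imaging.read_camera('scene');save(s,'s4')
a=s['image'][210:300,290:410,::-1];cv2.imwrite('pics/s4c.png',cv2.resize(a,None,fx=5,fy=5,interpolation=2))
```

```text
[ 0.50550132 -0.255216    0.19576555] [-0.21  0.41  0.74  1.89 -0.33  0.96  2.25] 0.3483996730431672 [[-0.002, 1.0, -0.0], [1.0, 0.002, 0.0], [0.0, -0.0, -1.0]] [ 0.05900021 -0.22690244 -0.20544968]
[[250.1, 219.4], [250.4, 213.4], [251.5, 192.5], [251.9, 186.2]]
```

View pics/w4.png

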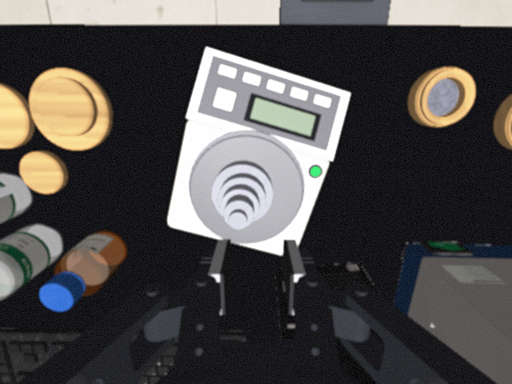

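View pics/s4c.png

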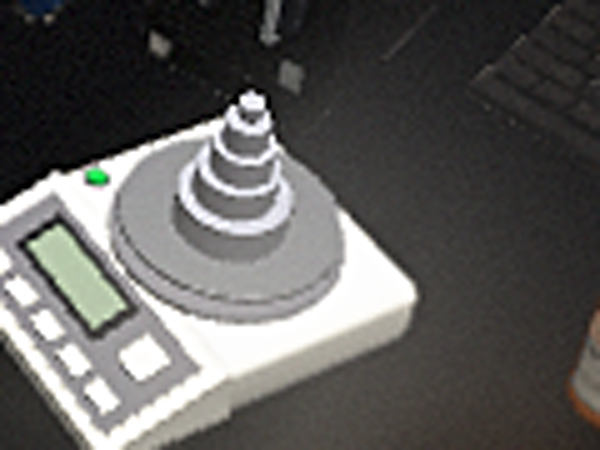

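Run:
```python
from meas import *
for k in range(3):
    o=bot.get_obs();p=imaging.read_camera('wrist');print(o['t'],o['eef_pos'].round(4),o['joint_vel'].round(3),p['cx'],p['cy'])
save(p,'w5');cv2.imwrite('pics/w5c.png',cv2.resize(p['image'][120:280,170:330,::-1],None,fx=4,fy=4,interpolation=2))
```

```text
6.0167 [ 0.5057 -0.2555  0.1967] [ 0.002 -0.007  0.004 -0.001 -0.002 -0.001  0.002] 256.4911003367637 197.27690905308285
6.0667 [ 0.5058 -0.2555  0.1967] [ 0.003  0.002 -0.003  0.    -0.002 -0.004  0.003] 256.4911003367637 197.27690905308285
6.1167 [ 0.5058 -0.2555  0.1966] [-0.001  0.005 -0.003  0.001 -0.003 -0.001  0.001] 256.4911003367637 197.27690905308285
```

View pics/w5c.png

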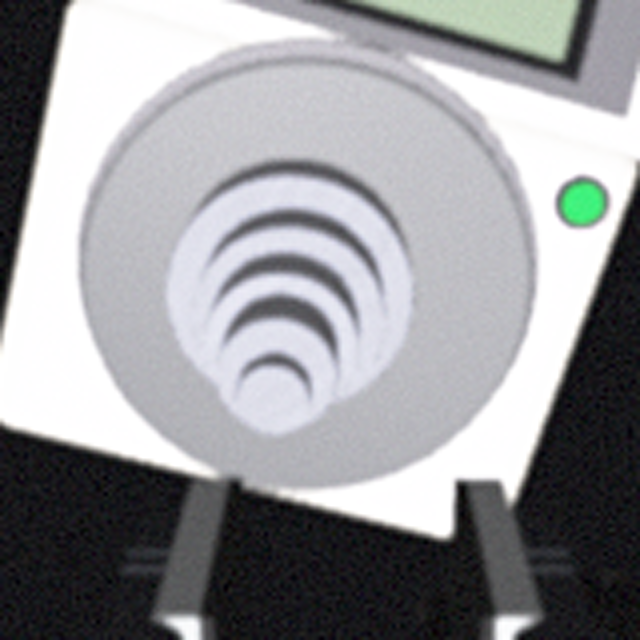

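Run:
```python
from meas import *
o=bot.get_obs();p=imaging.read_camera('wrist')
for uv,z in [((238.2,217),.15),((242.5,191.5),.084),((247,186.3),.062)]: print(atz(p,uv,z,o).round(4))
for c in ['scene','top']:
    s=imaging.read_camera(c);print(c,proj(s,[[.506,-.260,.15],[.506,-.268,.15]]).round(1).tolist())
```

```text
[ 0.5048 -0.269   0.15  ]
[ 0.5057 -0.2689  0.084 ]
[ 0.507  -0.2653  0.062 ]
scene [[337.6, 228.3], [340.1, 229.9]]
top [[367.7, 173.4], [370.5, 173.4]]
```

Run:
```python
import cv2
a=cv2.imread('pics/top0.png');cv2.imwrite('pics/t0d.png',cv2.resize(a[150:220,320:400],None,fx=8,fy=8,interpolation=2))
```

```text
(no output)
```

View pics/t0d.png

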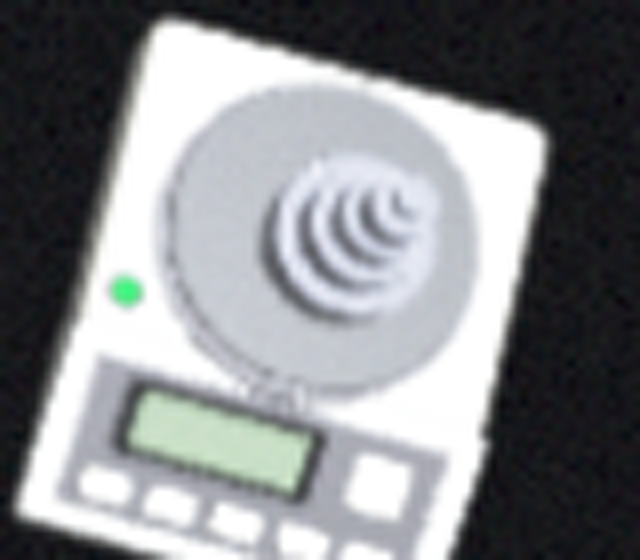

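Emit:
{"api": "apply_moves", "payload": {
  "moves": "0.3 -0.112 -0.005 0 0 0 0; 0.3 0 0 0.1 0 0 0; 0.3 0 0 0.08 0 0 0; 0.3 0 0 0 0 0 0; 0.3 0 0 0 0 0 0"
}}

```text
t: 6.73
eef_pos: [0.5044, -0.268, 0.1723]
tool_rot: [-0.001, 0.706, 0.708, -0.0]
contact_force: [-0.7, 0.1, 0.3]
gripper_width: 0.352
```

Run:
```python
from meas import *
o=bot.get_obs();p=imaging.read_camera('wrist');print(o['t'],o['eef_pos'].round(4))
save(p,'w6');cv2.imwrite('pics/w6c.png',cv2.resize(p['image'][140:300,170:330,::-1],None,fx=4,fy=4,interpolation=2))
```

```text
6.7333 [ 0.5044 -0.268   0.1723]
```

View pics/w6c.png

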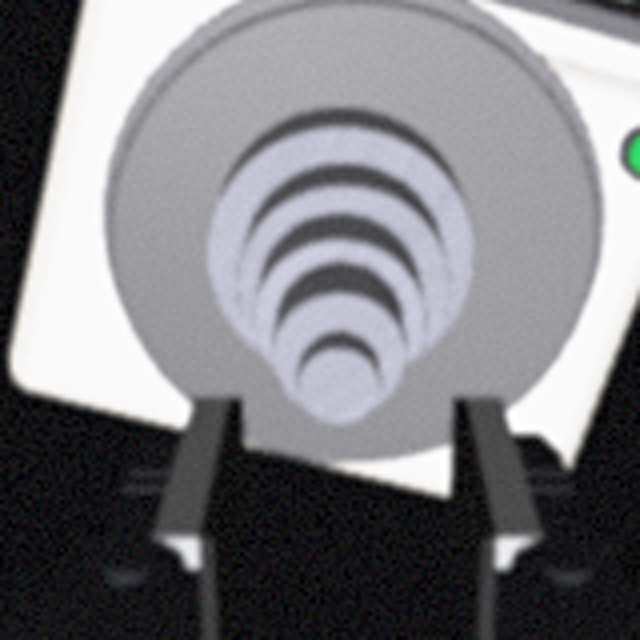

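Run:
```python
from meas import *
o=bot.get_obs();p=imaging.read_camera('wrist')
print(o['eef_pos'],atz(p,(255,235.5),.15,o).round(4))
```

```text
[ 0.50481684 -0.26831789  0.1729596 ] [ 0.5071 -0.2693  0.15  ]
```

Emit:
{"api": "apply_moves", "payload": {
  "moves": "0.3 -0.01 0.008 0.1 0 0 0; 0.3 0 0 0.1 0 0 0; 0.3 0 0 0.07 0 0 0; 0.3 0 0 0 0 0 0; 0.3 0 0 0 0 0 0"
}}

```text
t: 7.25
eef_pos: [0.5054, -0.27, 0.1402]
tool_rot: [-0.001, 0.707, 0.708, -0.001]
contact_force: [-0.3, -0.2, 0.6]
gripper_width: 0.35
```

Emit:
{"api": "apply_moves", "payload": {
  "moves": "1 0 0 0.006 0 0 0; 1 0 0 0 0 0 0; 1 0 0 0 0 0 0; 1 0 0 0 0 0 0; 1 0 0 0 0 0 0; 1 0 0 0 0 0 0",
  "force": 50
}}

```text
t: 7.75
eef_pos: [0.5062, -0.2702, 0.1407]
tool_rot: [0.0, 0.706, 0.708, 0.0]
contact_force: [-0.2, -0.1, -0.3]
gripper_width: 0.128
```

Run:
```python
from meas import *
o=bot.get_obs();print(o['gripper_width'],o['eef_pos'],o['contact_force'])
```

```text
0.12787639505352452 [ 0.506217   -0.27018145  0.14071193] [-0.18091127 -0.07053522 -0.30558215]
```

Emit:
{"api": "apply_moves", "payload": {
  "moves": "1 0 0 -0.04 0 0 0; 1 0 0 -0.05 0 0 0; 1 0 0 -0.08 0 0 0; 1 0 0 -0.1 0 0 0; 1 0 0 -0.1 0 0 0; 1 0 0 0 0 0 0; 1 0 0 0 0 0 0"
}}

```text
t: 8.33
eef_pos: [0.5068, -0.2704, 0.1862]
tool_rot: [0.001, 0.706, 0.708, 0.001]
contact_force: [0.4, -0.3, -1.0]
gripper_width: 0.123
```

Run:
```python
from meas import *
o=bot.get_obs();p=imaging.read_camera('wrist');print(o['t'],o['eef_pos'].round(4),o['gripper_width'],o['contact_force'])
save(p,'w7');cv2.imwrite('pics/w7c.png',cv2.resize(p['image'][140:300,170:330,::-1],None,fx=4,fy=4,interpolation=2))
```

```text
8.3333 [ 0.5068 -0.2704  0.1862] 0.12275855919220299 [ 0.35052694 -0.30541448 -0.95271314]
```

View pics/w7c.png

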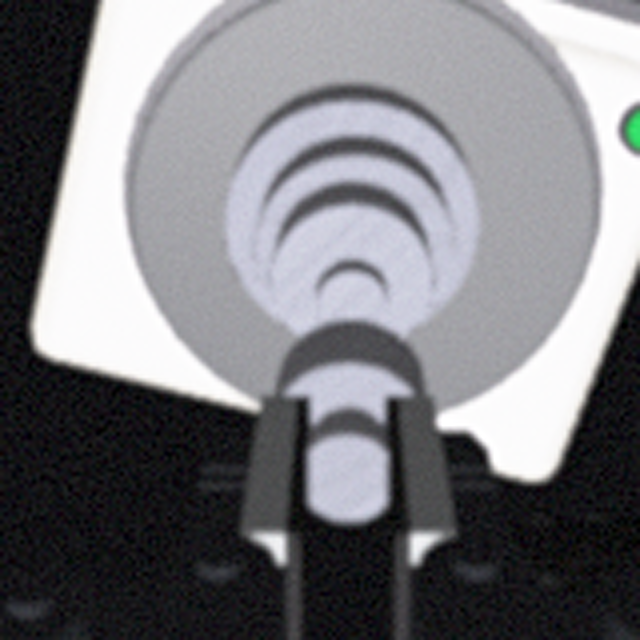

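Emit:
{"api": "apply_moves", "payload": {
  "moves": "1 0.15 -0.05 -0.05 0 0 0; 1 0.25 -0.05 -0.05 0 0 0; 1 0.33 -0.05 0 0 0 0; 1 0.33 -0.05 0 0 0 0; 1 0.33 -0.05 0 0 0 0; 1 0.33 -0.05 0 0 0 0; 1 0.33 -0.05 0 0 0 0; 1 0.33 -0.05 0 0 0 0; 1 0.33 -0.05 0 0 0 0; 1 0.33 -0.05 0 0 0 0; 1 0.33 -0.05 0 0 0 0; 1 0.33 -0.05 0 0 0 0"
}}

```text
t: 9.38
eef_pos: [0.4321, 0.1755, 0.1967]
tool_rot: [-0.0, 0.706, 0.708, -0.0]
contact_force: [1.2, -0.3, 0.2]
gripper_width: 0.124
```

Emit:
{"api": "apply_moves", "payload": {
  "moves": "1 0.3 0 0 0 0 0; 1 0.3 0 0 0 0 0; 1 0.3 0 0 0 0 0; 1 0.1 0 0 0 0 0; 1 0 0 0 0 0 0; 1 0 0 0 0 0 0"
}}

```text
t: 9.88
eef_pos: [0.4325, 0.2935, 0.1962]
tool_rot: [0.0, 0.706, 0.708, -0.001]
contact_force: [0.6, -0.5, -0.5]
gripper_width: 0.13
```

```bash
cat > look.py <<'E'
from meas import *
import sys
n=sys.argv[1]
o=bot.get_obs();p=imaging.read_camera('wrist');print(o['t'],o['eef_pos'].round(4),o['q'].round(2),'gw',round(o['gripper_width'],3),o['contact_force'].round(1));print(q2R(o['tool_rot']).round(3).tolist())
save(p,n);fitcases(p,o)
E
python3 look.py w8
```

```text
9.8833 [0.4325 0.2935 0.1962] [-1.18  0.29  0.56  1.98 -0.2   0.92  1.06] gw 0.13 [ 0.6 -0.5 -0.5]
[[-0.003, 1.0, -0.001], [1.0, 0.003, -0.002], [-0.002, -0.001, -1.0]]
case [ 114  129   81   77 2485] xy [0.4241 0.1725] dia 88.5
case [  29  148   72   63 2348] xy [0.4391 0.0612] dia 71.5
case [ 236  152   46   46 1183] xy [0.4314 0.2958] dia 52.5
```

View pics/w8.png

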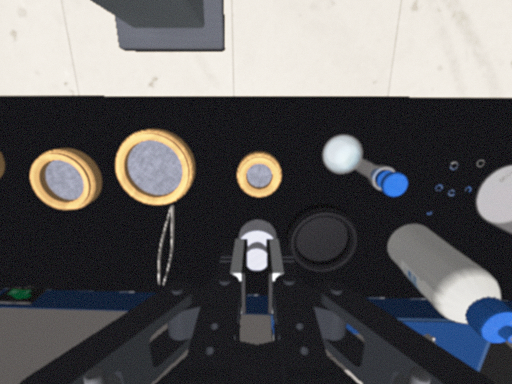

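Run:
```python
from meas import *
o=bot.get_obs();p=imaging.read_camera('wrist')
e=o['eef_pos'];R=q2R(o['tool_rot'])
for dy in (-.002,0,.002):
  print([proj(p,e+R@np.array([0,dy,-h]),o).round(1)[0].tolist() for h in (.0093,-.0195,-.0025)])
P=proj(p,[e+R@np.array([.012*np.cos(a),.012*np.sin(a),.0195]) for a in np.linspace(0,6.28,60)],o)
im=p['image'][:,:,::-1].copy()
b=cv2.resize(im[200:290,200:320],None,fx=6,fy=6,interpolation=2)
for q in P: cv2.circle(b,tuple(((q+.5-[200,200])*6-.5).astype(int)),1,(0,0,255),-1)
P=proj(p,[e+R@np.array([.007*np.cos(a),.007*np.sin(a),-.0095]) for a in np.linspace(0,6.28,60)],o)
for q in P: cv2.circle(b,tuple(((q+.5-[200,200])*6-.5).astype(int)),1,(0,255,0),-1)
cv2.imwrite('pics/w8c.png',b)
```

```text
[[256.6, 254.8], [256.5, 231.9], [256.6, 244.5]]
[[256.6, 258.0], [256.5, 234.6], [256.6, 247.5]]
[[256.6, 261.1], [256.5, 237.4], [256.6, 250.5]]
```

View pics/w8c.png

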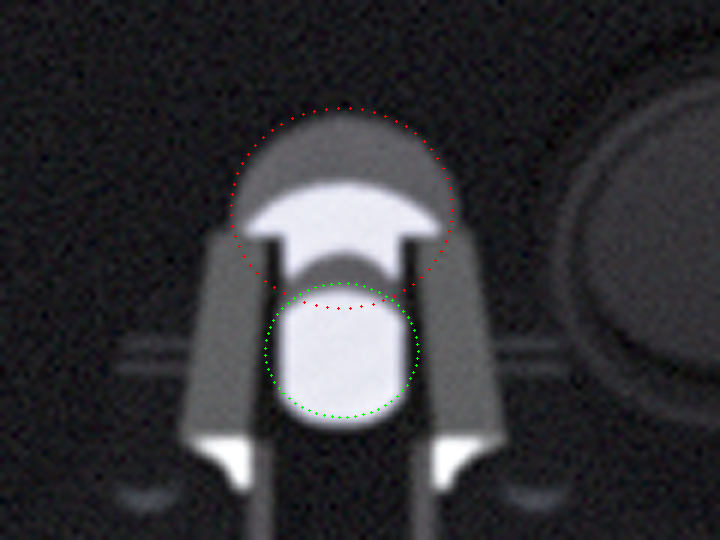

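Emit:
{"api": "apply_moves", "payload": {
  "moves": "1 0.021 -0.01 0.1 0 0 0; 1 0 0 0.2 0 0 0; 1 0 0 0.2 0 0 0; 1 0 0 0.2 0 0 0; 1 0 0 0.2 0 0 0; 1 0 0 0.1 0 0 0; 1 0 0 0.05 0 0 0; 1 0 0 0 0 0 0; 1 0 0 0 0 0 0"
}}

```text
t: 10.73
eef_pos: [0.4325, 0.296, 0.0717]
tool_rot: [0.0, 0.707, 0.707, 0.0]
contact_force: [-0.2, 0.6, -0.9]
gripper_width: 0.129
```

```bash
python3 look.py w9
```

```text
10.7333 [0.4325 0.296  0.0717] [-1.08  0.49  0.46  2.07 -0.35  0.66  1.18] gw 0.129 [-0.2  0.6 -0.9]
[[-0.001, 1.0, 0.001], [1.0, 0.001, 0.001], [0.001, 0.001, -1.0]]
case [ 221  177   71   63 2259] xy [0.429  0.2958] dia 48.7
case [  0 189  20  64 899] xy [0.44   0.0999] dia 15.2
```

View pics/w9.png

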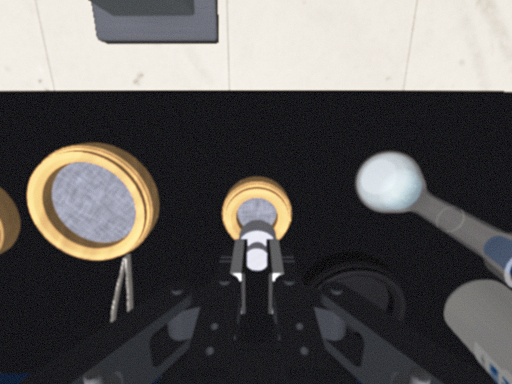

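Emit:
{"api": "apply_moves", "payload": {
  "moves": "1 0 -0.009 0.07 0 0 0; 1 0 0 0.07 0 0 0; 1 0 0 0.06 0 0 0; 1 0 0 0.05 0 0 0; 1 0 0 0.03 0 0 0; 1 0 0 0.02 0 0 0; 1 0 0 0 0 0 0; 1 0 0 0 0 0 0"
}}

```text
t: 11.45
eef_pos: [0.4308, 0.2962, 0.0348]
tool_rot: [0.0, 0.706, 0.708, -0.0]
contact_force: [0.2, 0.1, -0.3]
gripper_width: 0.13
```

Emit:
{"api": "apply_moves", "payload": {
  "moves": "1 0 0 0.006 0 0 0; 1 0 0 0.006 0 0 0; 1 0 0 0 0 0 0; 1 0 0 0 0 0 0"
}}

```text
t: 11.78
eef_pos: [0.4309, 0.2964, 0.0337]
tool_rot: [-0.0, 0.706, 0.708, 0.0]
contact_force: [0.1, -0.2, 0.5]
gripper_width: 0.129
```

Emit:
{"api": "apply_moves", "payload": {
  "moves": "1 0 0 0.005 0 0 0; 1 0 0 0.005 0 0 0; 1 0 0 0 0 0 0; 1 0 0 0 0 0 0"
}}

```text
t: 12.12
eef_pos: [0.4312, 0.2967, 0.0333]
tool_rot: [-0.0, 0.706, 0.708, 0.001]
contact_force: [-2.2, -1.0, 11.6]
gripper_width: 0.124
```

Emit:
{"api": "apply_moves", "payload": {
  "moves": "0.4 0 0 0 0 0 0; 0.4 0 0 0 0 0 0; 0.4 0 0 0 0 0 0; 0.4 0 0 -0.05 0 0 0; 0.4 0 0 -0.1 0 0 0; 0.4 0 0 -0.2 0 0 0; 0.4 0 0 -0.2 0 0 0; 0.4 0 0 -0.3 0 0 0; 0.4 0 0 -0.3 0 0 0; 0.4 0 0 -0.2 0 0 0; 0.4 0 0 0 0 0 0; 0.4 0 0 0 0 0 0"
}}

```text
t: 13.12
eef_pos: [0.4314, 0.2968, 0.1964]
tool_rot: [-0.0, 0.706, 0.708, 0.002]
contact_force: [-0.4, -0.8, -0.6]
gripper_width: 0.303
```

```bash
python3 look.py w10
python3 - <<'E'
from meas import *
o=bot.get_obs();p=imaging.read_camera('wrist')
x,y=.4312,.296
for c,(r,z) in {(0,0,255):(.012,.031),(0,255,0):(.007,.043)}.items(): pass
im=cv2.resize(p['image'][110:230,190:330,::-1],None,fx=5,fy=5,interpolation=2)
for c,r,z in [((0,0,255),.012,.031),((0,255,0),.007,.043),((255,0,0),.0265,.028)]:
  for q in proj(p,circ(x,y,r,z),o): cv2.circle(im,tuple(((q+.5-[190,110])*5-.5).astype(int)),1,c,-1)
cv2.imwrite('pics/w10c.png',im)
E
```

```text
13.1167 [0.4314 0.2968 0.1964] [-1.2   0.29  0.57  1.98 -0.2   0.91  1.06] gw 0.303 [-0.4 -0.8 -0.6]
[[-0.002, 1.0, 0.002], [1.0, 0.002, 0.003], [0.003, 0.002, -1.0]]
case [ 110  130   81   77 2493] xy [0.4241 0.1723] dia 88.3
case [  25  149   73   63 2370] xy [0.4391 0.0612] dia 71.5
case [ 233  152   46   46 1164] xy [0.4314 0.2961] dia 52.4
```

View pics/w10c.png

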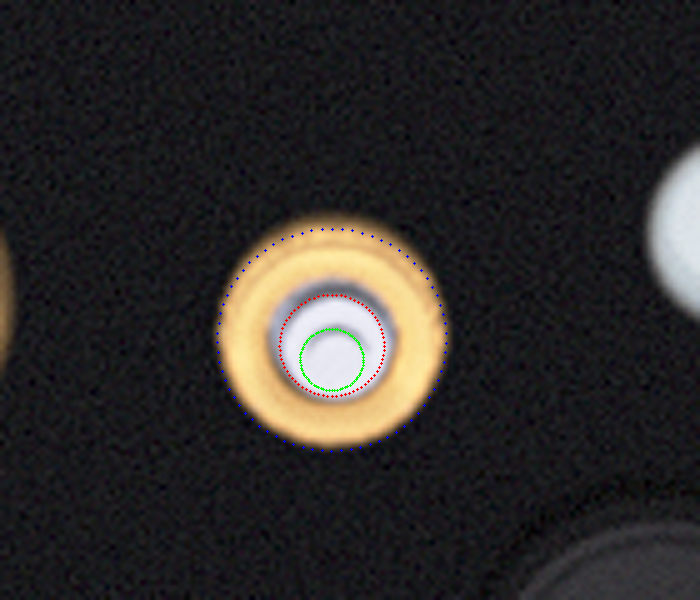

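Emit:
{"api": "apply_moves", "payload": {
  "moves": "0.3 -0.2 0 0 0 0 0; 0.3 -0.33 0 0 0 0 0; 0.3 -0.33 0.05 0 0 0 0; 0.3 -0.33 0.05 0 0 0 0; 0.3 -0.33 0.05 0 0 0 0; 0.3 -0.33 0.05 0 0 0 0; 0.3 -0.33 0.05 0 0 0 0; 0.3 -0.33 0.05 0 0 0 0; 0.3 -0.33 0.05 0 0 0 0; 0.3 -0.33 0.05 0 0 0 0; 0.3 -0.33 0.05 0 0 0 0; 0.3 -0.33 0.05 0 0 0 0"
}}

```text
t: 14.22
eef_pos: [0.4905, -0.1649, 0.193]
tool_rot: [-0.001, 0.706, 0.708, -0.001]
contact_force: [0.9, 1.6, -0.3]
gripper_width: 0.351
```

Emit:
{"api": "apply_moves", "payload": {
  "moves": "0.3 -0.33 0.05 0 0 0 0; 0.3 -0.33 0.05 0 0 0 0; 0.3 -0.2 0.02 0.1 0 0 0; 0.3 0 0 0.1 0 0 0; 0.3 0 0 0.1 0 0 0; 0.3 0 0 0 0 0 0; 0.3 0 0 0 0 0 0"
}}

```text
t: 14.8
eef_pos: [0.5054, -0.2645, 0.1567]
tool_rot: [-0.002, 0.706, 0.708, -0.001]
contact_force: [0.4, 0.1, 0.1]
gripper_width: 0.352
```

```bash
cat > look2.py <<'E'
# usage: name x y  z_bodytop r_body ; overlays stack model
from meas import *
import sys
n=sys.argv[1];x,y,zt,rb=map(float,sys.argv[2:6])
o=bot.get_obs();p=imaging.read_camera('wrist');print(o['t'],o['eef_pos'].round(4),'gw',round(o['gripper_width'],3),o['contact_force'].round(1));print(q2R(o['tool_rot']).round(3).tolist())
u0=np.array([170,140]);im=cv2.resize(p['image'][140:300,170:340,::-1],None,fx=4,fy=4,interpolation=2)
for c,r,z in [((0,0,255),rb,zt),((0,255,0),.007,zt+.012)]:
  for q in proj(p,circ(x,y,r,z),o): cv2.circle(im,tuple(((q+.5-u0)*4-.5).astype(int)),1,c,-1)
cv2.imwrite('pics/'+n+'.png',im)
E
python3 look2.py w11 .506 -.270 .121 .0165
```

```text
14.8 [ 0.5054 -0.2645  0.1567] gw 0.352 [0.4 0.1 0.1]
[[-0.004, 1.0, -0.003], [1.0, 0.004, 0.002], [0.002, -0.003, -1.0]]
```

View pics/w11.png

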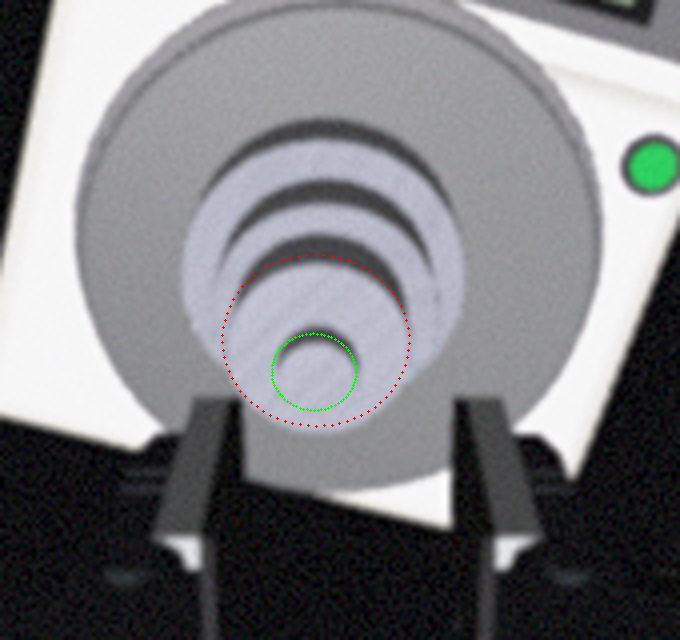

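Emit:
{"api": "apply_moves", "payload": {
  "moves": "0.3 -0.041 0.013 0 0 0 0; 0.3 0 0 0.09 0 0 0; 0.3 0 0 0.09 0 0 0; 0.3 0 0 0.08 0 0 0; 0.3 0 0 0.01 0 0 0; 0.3 0 0 0 0 0 0; 0.3 0 0 0 0 0 0"
}}

```text
t: 15.43
eef_pos: [0.5076, -0.2714, 0.1257]
tool_rot: [-0.0, 0.706, 0.708, -0.0]
contact_force: [-0.9, 0.3, -0.6]
gripper_width: 0.349
```

Emit:
{"api": "apply_moves", "payload": {
  "moves": "0.3 0.012 0 0.013 0 0 0; 0.3 0 0 0 0 0 0; 1 0 0 0 0 0 0; 1 0 0 0 0 0 0; 1 0 0 0 0 0 0; 1 0 0 0 0 0 0; 1 0 0 0 0 0 0; 1 0 0 0 0 0 0",
  "force": 60
}}

```text
t: 16.1
eef_pos: [0.508, -0.2699, 0.1247]
tool_rot: [0.0, 0.706, 0.708, 0.0]
contact_force: [-1.3, 1.7, 5.7]
gripper_width: 0.121
```

Emit:
{"api": "apply_moves", "payload": {
  "moves": "1 0 0 -0.04 0 0 0; 1 0 0 -0.05 0 0 0; 1 0 0 -0.1 0 0 0; 1 0 0 -0.15 0 0 0; 1 0 0 -0.15 0 0 0; 1 0 0 -0.05 0 0 0; 1 0 0 0 0 0 0; 1 0 0 0 0 0 0"
}}

```text
t: 16.77
eef_pos: [0.5078, -0.2697, 0.1892]
tool_rot: [0.0, 0.706, 0.708, 0.0]
contact_force: [0.4, 0.3, -1.1]
gripper_width: 0.12
```

```bash
cat > look3.py <<'E'
# held weight overlay: name bodyr bodyh off(TCP->body top distance below TCP)
from meas import *
import sys
n=sys.argv[1];rb,hb,off=map(float,sys.argv[2:5])
o=bot.get_obs();p=imaging.read_camera('wrist');print(o['t'],o['eef_pos'].round(4),'gw',round(o['gripper_width'],3),o['contact_force'].round(1));print(q2R(o['tool_rot']).round(3).tolist())
e=o['eef_pos'];R=q2R(o['tool_rot'])
u0=np.array([170,140]);im=cv2.resize(p['image'][140:300,170:340,::-1],None,fx=4,fy=4,interpolation=2)
for c,r,z in [((0,0,255),rb,off+hb),((255,0,0),rb,off),((0,255,0),.007,off-.012)]:
  for q in proj(p,[e+R@v for v in circ(0,0,r,z)],o): cv2.circle(im,tuple(((q+.5-u0)*4-.5).astype(int)),1,c,-1)
cv2.imwrite('pics/'+n+'.png',im); fitcases(p,o)
E
python3 look3.py w12 .0165 .018 .003
```

```text
16.7667 [ 0.5078 -0.2697  0.1892] gw 0.12 [ 0.4  0.3 -1.1]
[[-0.002, 1.0, 0.001], [1.0, 0.002, 0.0], [0.0, 0.001, -1.0]]
case [ 425   63   71   63 2476] xy [ 0.4168 -0.051 ] dia 59.0
case [   0   64  120   86 7797] xy [ 0.4355 -0.4858] dia 103.7
case [  26  150   49   44 1641] xy [ 0.5028 -0.5132] dia 43.0
case [  70  233   64   55 1664] xy [ 0.6217 -0.4707] dia 61.5
```

View pics/w12.png

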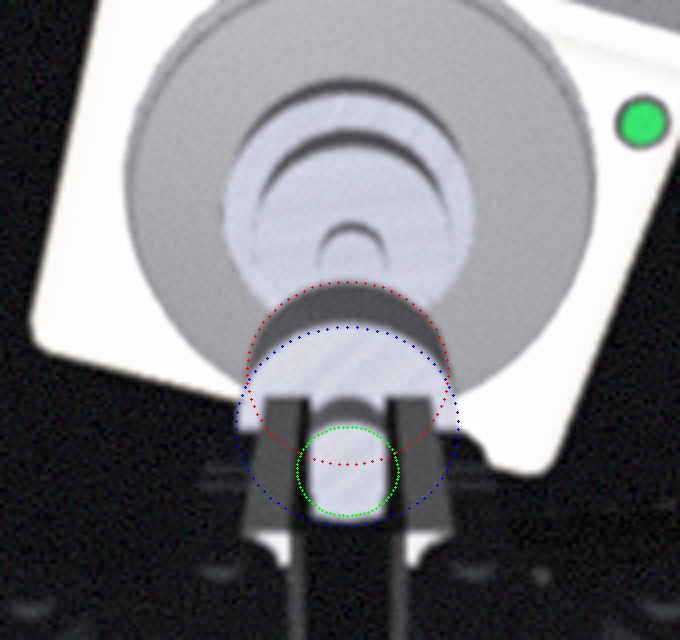

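Emit:
{"api": "apply_moves", "payload": {
  "moves": "1 0.15 -0.06 0 0 0 0; 1 0.28 -0.12 0 0 0 0; 1 0.28 -0.12 0 0 0 0; 1 0.28 -0.12 0 0 0 0; 1 0.28 -0.12 0 0 0 0; 1 0.28 -0.12 0 0 0 0; 1 0.27 -0.1 0 0 0 0; 1 0 0 0 0 0 0; 1 0 0 0.1 0 0 0; 1 0 0 0.2 0 0 0; 1 0 0 0.2 0 0 0; 1 0 0 0 0 0 0"
}}

```text
t: 17.82
eef_pos: [0.4128, -0.0515, 0.1256]
tool_rot: [-0.002, 0.706, 0.708, -0.003]
contact_force: [-1.6, -0.6, -0.7]
gripper_width: 0.12
```

```bash
python3 look.py w13
```

```text
17.8167 [ 0.4128 -0.0515  0.1256] [-0.66  0.26  0.74  2.28 -0.26  0.7   1.84] gw 0.12 [-1.6 -0.6 -0.7]
[[-0.002, 1.0, -0.008], [1.0, 0.002, -0.002], [-0.002, -0.008, -1.0]]
case [ 432  158   80   93 3368] xy [0.4246 0.1619] dia 75.7
case [ 224  164   67   58 1718] xy [ 0.4135 -0.0513] dia 57.5
case [ 331  181   82   76 3066] xy [0.4387 0.0612] dia 71.9
```

View pics/w13.png

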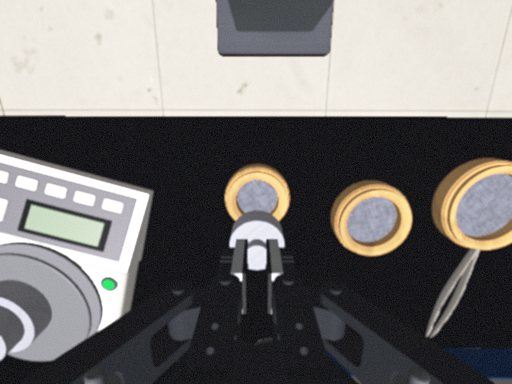

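Emit:
{"api": "apply_moves", "payload": {
  "moves": "1 0 0.034 0.1 0 0 0; 1 0 0 0.15 0 0 0; 1 0 0 0.15 0 0 0; 1 0 0 0.1 0 0 0; 1 0 0 0 0 0 0; 1 0 0 0 0 0 0"
}}

```text
t: 18.37
eef_pos: [0.4204, -0.0519, 0.0697]
tool_rot: [-0.0, 0.707, 0.708, -0.0]
contact_force: [-0.1, -0.0, -1.0]
gripper_width: 0.114
```

```bash
python3 look3.py w14 .0165 .018 .003; python3 -c "
from h import *
print(bot.get_obs()['q'].round(2))"
```

```text
18.3667 [ 0.4204 -0.0519  0.0697] gw 0.114 [-0.1 -0.  -1. ]
[[-0.001, 1.0, -0.0], [1.0, 0.001, -0.0], [-0.0, -0.0, -1.0]]
case [ 216  168   84   73 2624] xy [ 0.4132 -0.0513] dia 56.8
case [ 474  170   38  100 2565] xy [0.4255 0.1343] dia 32.7
case [ 349  189  106   95 5145] xy [0.4387 0.0611] dia 71.3
[-0.55  0.39  0.63  2.3  -0.43  0.56  1.98]
```

View pics/w14.png

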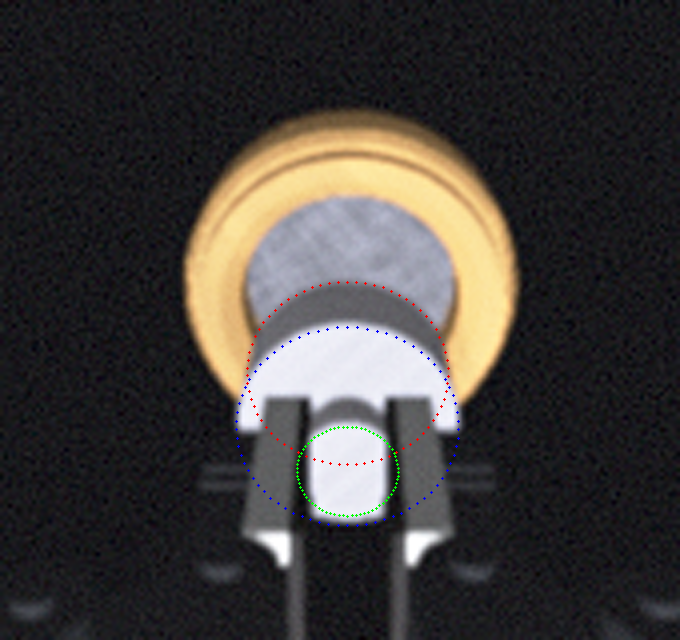

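Emit:
{"api": "apply_moves", "payload": {
  "moves": "1 0.005 -0.03 0.03 0 0 0; 1 0 0 0.07 0 0 0; 1 0 0 0.06 0 0 0; 1 0 0 0.04 0 0 0; 1 0 0 0.03 0 0 0; 1 0 0 0.02 0 0 0; 1 0 0 0 0 0 0; 1 0 0 0 0 0 0"
}}

```text
t: 19.08
eef_pos: [0.4166, -0.0512, 0.039]
tool_rot: [-0.0, 0.707, 0.708, -0.0]
contact_force: [-0.9, -0.1, -0.4]
gripper_width: 0.122
```

Emit:
{"api": "apply_moves", "payload": {
  "moves": "1 0 0 0.012 0 0 0; 1 0 0 0.01 0 0 0; 1 0 0 0.008 0 0 0; 1 0 0 0 0 0 0; 1 0 0 0 0 0 0"
}}

```text
t: 19.5
eef_pos: [0.4168, -0.051, 0.0357]
tool_rot: [0.0, 0.706, 0.708, 0.0]
contact_force: [-0.9, 1.3, 3.5]
gripper_width: 0.121
```

Emit:
{"api": "apply_moves", "payload": {
  "moves": "1 0 0 0.005 0 0 0; 1 0 0 0 0 0 0; 1 0 0 0 0 0 0"
}}

```text
t: 19.75
eef_pos: [0.4168, -0.051, 0.0355]
tool_rot: [-0.0, 0.707, 0.708, 0.001]
contact_force: [-2.8, 1.6, 13.9]
gripper_width: 0.118
```

Contact confirmed; release and retreat.

Emit:
{"api": "apply_moves", "payload": {
  "moves": "0.4 0 0 0 0 0 0; 0.4 0 0 0 0 0 0; 0.4 0 0 0 0 0 0; 0.4 0 0 -0.05 0 0 0; 0.4 0 0 -0.1 0 0 0; 0.4 0 0 -0.2 0 0 0; 0.4 0 0 -0.2 0 0 0; 0.4 0 0 -0.3 0 0 0; 0.4 0 0 -0.2 0 0 0; 0.4 0 0 -0.1 0 0 0; 0.4 0 0 0 0 0 0; 0.4 0 0 0 0 0 0"
}}

```text
t: 20.75
eef_pos: [0.4169, -0.0507, 0.1734]
tool_rot: [0.0, 0.706, 0.708, 0.001]
contact_force: [-0.2, 0.7, -0.3]
gripper_width: 0.296
```

```bash
python3 look2.py w15 .4168 -.051 .032 .0165
```

```text
20.75 [ 0.4169 -0.0507  0.1734] gw 0.296 [-0.2  0.7 -0.3]
[[-0.002, 1.0, 0.002], [1.0, 0.002, 0.001], [0.001, 0.002, -1.0]]
```

View pics/w15.png

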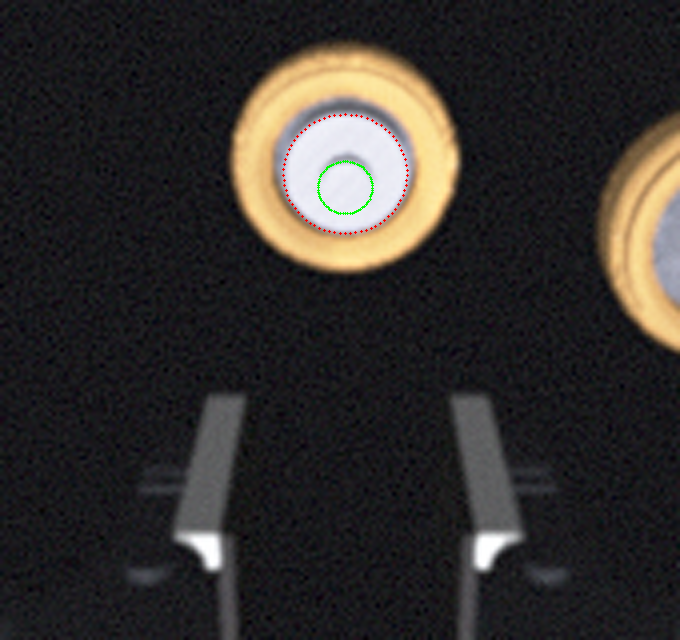

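Emit:
{"api": "apply_moves", "payload": {
  "moves": "0.3 -0.15 0.06 0 0 0 0; 0.3 -0.28 0.12 0 0 0 0; 0.3 -0.28 0.12 0 0 0 0; 0.3 -0.28 0.12 0 0 0 0; 0.3 -0.28 0.12 0 0 0 0; 0.3 -0.28 0.12 0 0 0 0; 0.3 -0.27 0.09 0.05 0 0 0; 0.3 0 0 0.1 0 0 0; 0.3 0 0 0.12 0 0 0; 0.3 0 0 0 0 0 0; 0.3 0 0 0 0 0 0; 0.3 0 0 0 0 0 0"
}}

```text
t: 21.8
eef_pos: [0.5066, -0.2689, 0.1401]
tool_rot: [-0.001, 0.706, 0.708, -0.0]
contact_force: [1.1, 0.4, 0.3]
gripper_width: 0.345
```

```bash
python3 look2.py w16 .507 -.2695 .103 .022
```

```text
21.8 [ 0.5066 -0.2689  0.1401] gw 0.345 [1.1 0.4 0.3]
[[-0.002, 1.0, -0.001], [1.0, 0.002, 0.0], [0.0, -0.001, -1.0]]
```

View pics/w16.png

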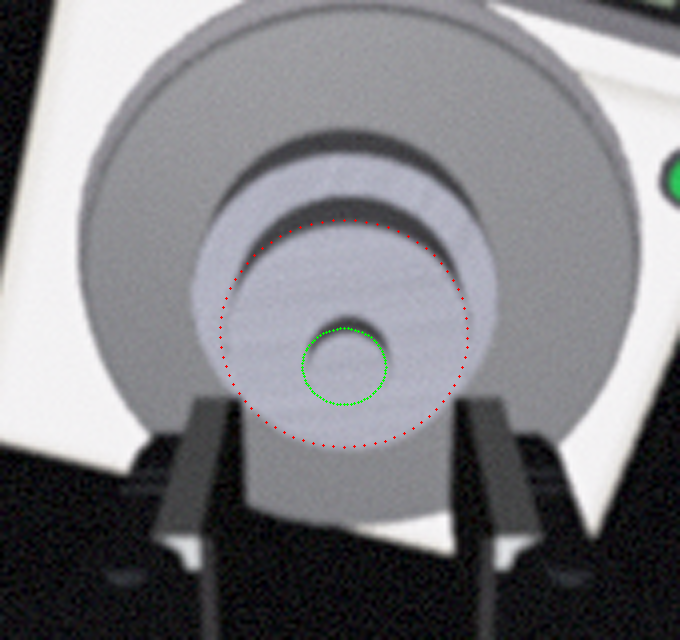

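Emit:
{"api": "apply_moves", "payload": {
  "moves": "0.3 -0.003 0.008 0.09 0 0 0; 0.3 0 0 0.1 0 0 0; 0.3 0 0 0.08 0 0 0; 0.3 0 0 0.01 0 0 0; 0.3 0 0 0 0 0 0; 0.3 0 0 0 0 0 0"
}}

```text
t: 22.35
eef_pos: [0.5079, -0.2698, 0.1067]
tool_rot: [-0.0, 0.706, 0.708, -0.0]
contact_force: [0.1, 0.1, 0.5]
gripper_width: 0.348
```

Emit:
{"api": "apply_moves", "payload": {
  "moves": "1 0 0 0 0 0 0; 1 0 0 0 0 0 0; 1 0 0 0 0 0 0; 1 0 0 0 0 0 0; 1 0 0 0 0 0 0; 1 0 0 0 0 0 0",
  "force": 80
}}

```text
t: 22.85
eef_pos: [0.5083, -0.27, 0.1075]
tool_rot: [0.0, 0.706, 0.708, 0.0]
contact_force: [-1.6, 1.3, 5.8]
gripper_width: 0.108
```

Emit:
{"api": "apply_moves", "payload": {
  "moves": "1 0 0 -0.04 0 0 0; 1 0 0 -0.05 0 0 0; 1 0 0 -0.1 0 0 0; 1 0 0 -0.15 0 0 0; 1 0 0 -0.15 0 0 0; 1 0 0 -0.1 0 0 0; 1 0 0 0 0 0 0; 1 0 0 0 0 0 0"
}}

```text
t: 23.52
eef_pos: [0.5084, -0.2696, 0.1783]
tool_rot: [0.001, 0.706, 0.708, 0.001]
contact_force: [-0.2, 0.6, -2.4]
gripper_width: 0.107
```

```bash
python3 look3.py w17 .022 .019 .0035
```

```text
23.5167 [ 0.5084 -0.2696  0.1783] gw 0.107 [-0.2  0.6 -2.4]
[[-0.002, 1.0, 0.002], [1.0, 0.002, -0.0], [-0.0, 0.002, -1.0]]
case [ 431   61   74   65 2340] xy [ 0.4168 -0.0508] dia 58.5
case [   0   62  115   89 7644] xy [ 0.4358 -0.4809] dia 98.6
case [  18  151   49   46 1710] xy [ 0.503  -0.5137] dia 41.9
case [  64  237   66   56 1708] xy [ 0.6228 -0.4711] dia 60.2
```

View pics/w17.png

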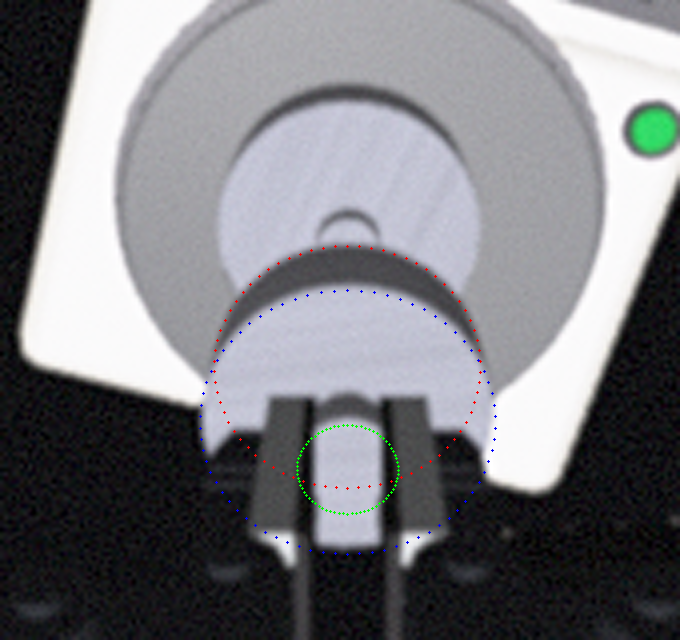

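Emit:
{"api": "apply_moves", "payload": {
  "moves": "1 0.15 -0.04 0 0 0 0; 1 0.29 -0.06 0 0 0 0; 1 0.29 -0.06 0 0 0 0; 1 0.29 -0.06 0 0 0 0; 1 0.29 -0.06 0 0 0 0; 1 0.29 -0.06 0 0 0 0; 1 0.29 -0.06 0 0 0 0; 1 0.29 -0.06 0 0 0 0; 1 0.29 -0.06 0 0 0 0; 1 0.28 -0.05 0 0 0 0; 1 0 0 0 0 0 0; 1 0 0 0 0 0 0"
}}

```text
t: 24.57
eef_pos: [0.4379, 0.0622, 0.1769]
tool_rot: [-0.0, 0.705, 0.71, -0.001]
contact_force: [0.3, -1.1, -1.3]
gripper_width: 0.105
```

Emit:
{"api": "apply_moves", "payload": {
  "moves": "1 0 0 0.1 0 0 0; 1 0 0 0.2 0 0 0; 1 0 0 0.2 0 0 0; 1 0 0 0.2 0 0 0; 1 0 0 0.1 0 0 0; 1 0 0 0.05 0 0 0; 1 0 0 0 0 0 0; 1 0 0 0 0 0 0"
}}

```text
t: 25.23
eef_pos: [0.4392, 0.0591, 0.0758]
tool_rot: [0.0, 0.707, 0.707, -0.0]
contact_force: [0.1, 0.6, -1.9]
gripper_width: 0.107
```

```bash
python3 look3.py w18 .022 .019 .0035
```

```text
25.2333 [0.4392 0.0591 0.0758] gw 0.107 [ 0.1  0.6 -1.9]
[[-0.0, 1.0, -0.0], [1.0, 0.0, -0.001], [-0.001, -0.0, -1.0]]
case [  64  143   94   83 3894] xy [ 0.4167 -0.0509] dia 59.3
case [ 211  163   97   80 2794] xy [0.4328 0.0615] dia 65.9
```

View pics/w18.png

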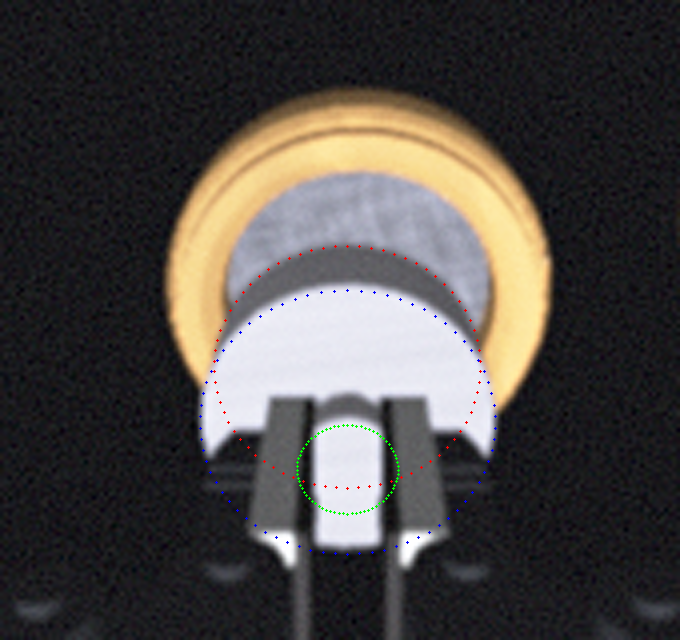

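Emit:
{"api": "apply_moves", "payload": {
  "moves": "1 0.018 0.003 0.04 0 0 0; 1 0 0 0.07 0 0 0; 1 0 0 0.07 0 0 0; 1 0 0 0.06 0 0 0; 1 0 0 0.03 0 0 0; 1 0 0 0.02 0 0 0; 1 0 0 0 0 0 0; 1 0 0 0 0 0 0"
}}

```text
t: 25.95
eef_pos: [0.4393, 0.0622, 0.0408]
tool_rot: [-0.0, 0.707, 0.708, -0.0]
contact_force: [-0.0, 0.1, -2.3]
gripper_width: 0.104
```

Emit:
{"api": "apply_moves", "payload": {
  "moves": "1 -0.007 0 0.01 0 0 0; 1 0 0 0.01 0 0 0; 1 0 0 0.008 0 0 0; 1 0 0 0 0 0 0; 1 0 0 0 0 0 0"
}}

```text
t: 26.37
eef_pos: [0.4393, 0.0615, 0.0376]
tool_rot: [-0.0, 0.706, 0.708, 0.0]
contact_force: [1.1, 0.2, -2.7]
gripper_width: 0.103
```

Emit:
{"api": "apply_moves", "payload": {
  "moves": "1 0 0 0.005 0 0 0; 1 0 0 0.005 0 0 0; 1 0 0 0 0 0 0; 1 0 0 0 0 0 0"
}}

```text
t: 26.7
eef_pos: [0.4394, 0.0616, 0.0374]
tool_rot: [-0.001, 0.707, 0.708, 0.001]
contact_force: [-4.6, -1.4, 18.7]
gripper_width: 0.102
```

Emit:
{"api": "apply_moves", "payload": {
  "moves": "0.4 0 0 -0.003 0 0 0; 0.4 0 0 0 0 0 0; 0.4 0 0 0 0 0 0; 0.4 0 0 -0.05 0 0 0; 0.4 0 0 -0.1 0 0 0; 0.4 0 0 -0.2 0 0 0; 0.4 0 0 -0.2 0 0 0; 0.4 0 0 -0.3 0 0 0; 0.4 0 0 -0.2 0 0 0; 0.4 0 0 -0.1 0 0 0; 0.4 0 0 0 0 0 0; 0.4 0 0 0 0 0 0"
}}

```text
t: 27.7
eef_pos: [0.4395, 0.0619, 0.1752]
tool_rot: [-0.0, 0.706, 0.708, 0.001]
contact_force: [0.3, 0.0, -0.2]
gripper_width: 0.305
```

```bash
python3 look2.py w19 .439 .0612 .033 .022
```

```text
27.7 [0.4395 0.0619 0.1752] gw 0.305 [ 0.3  0.  -0.2]
[[-0.003, 1.0, 0.001], [1.0, 0.003, 0.001], [0.001, 0.001, -1.0]]
```

View pics/w19.png

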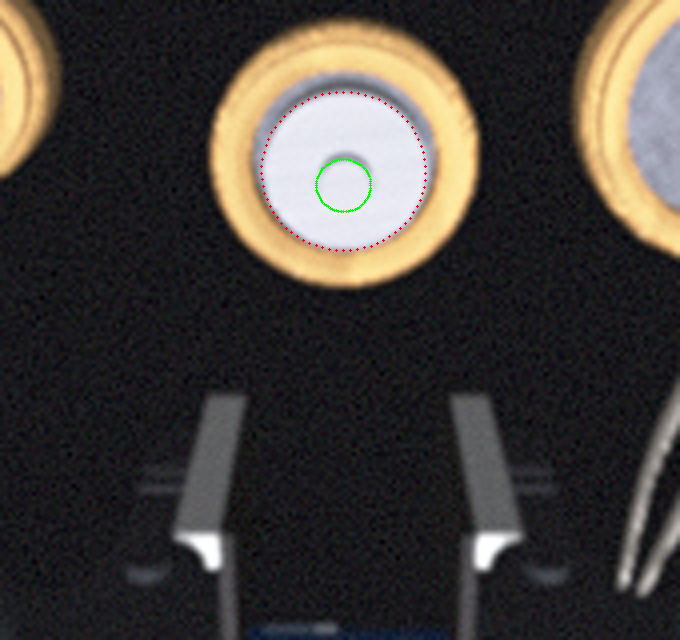

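Emit:
{"api": "apply_moves", "payload": {
  "moves": "0.3 -0.15 0.04 0 0 0 0; 0.3 -0.29 0.06 0 0 0 0; 0.3 -0.29 0.06 0 0 0 0; 0.3 -0.29 0.06 0 0 0 0; 0.3 -0.29 0.06 0 0 0 0; 0.3 -0.29 0.06 0 0 0 0; 0.3 -0.29 0.06 0 0 0 0; 0.3 -0.29 0.06 0 0 0 0; 0.3 -0.29 0.06 0 0 0 0; 0.3 -0.29 0.05 0 0 0 0; 0.3 0 0 0 0 0 0; 0.3 0 0 0 0 0 0"
}}

```text
t: 28.75
eef_pos: [0.5067, -0.2721, 0.1731]
tool_rot: [-0.001, 0.708, 0.706, -0.001]
contact_force: [0.2, 0.9, 0.8]
gripper_width: 0.351
```

Emit:
{"api": "apply_moves", "payload": {
  "moves": "0.3 0 0 0.1 0 0 0; 0.3 0 0 0.2 0 0 0; 0.3 0 0 0.1 0 0 0; 0.3 0 0 0.03 0 0 0; 0.3 0 0 0 0 0 0; 0.3 0 0 0 0 0 0"
}}

```text
t: 29.25
eef_pos: [0.5085, -0.269, 0.1231]
tool_rot: [-0.0, 0.706, 0.708, -0.0]
contact_force: [-0.8, -0.4, 0.8]
gripper_width: 0.348
```

```bash
python3 look2.py w20 .507 -.2695 .084 .030
```

```text
29.25 [ 0.5085 -0.269   0.1231] gw 0.348 [-0.8 -0.4  0.8]
[[-0.003, 1.0, -0.0], [1.0, 0.003, 0.0], [0.0, -0.0, -1.0]]
```

View pics/w20.png

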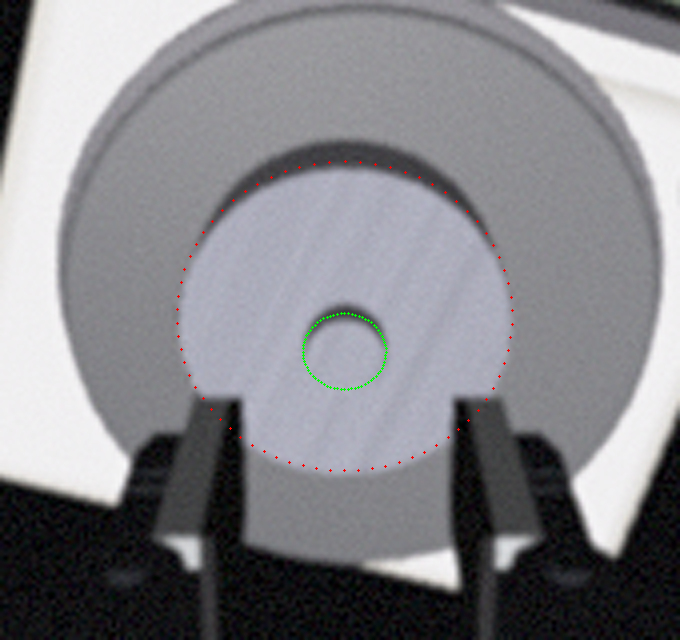

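Emit:
{"api": "apply_moves", "payload": {
  "moves": "0.3 -0.004 -0.005 0.09 0 0 0; 0.3 0 0 0.1 0 0 0; 0.3 0 0 0.08 0 0 0; 0.3 0 0 0.02 0 0 0; 0.3 0 0 0 0 0 0; 0.3 0 0 0 0 0 0"
}}

```text
t: 29.8
eef_pos: [0.5075, -0.2702, 0.088]
tool_rot: [-0.0, 0.707, 0.708, -0.0]
contact_force: [0.2, -0.8, 0.0]
gripper_width: 0.352
```

Emit:
{"api": "apply_moves", "payload": {
  "moves": "1 0 0 0 0 0 0; 1 0 0 0 0 0 0; 1 0 0 0 0 0 0; 1 0 0 0 0 0 0; 1 0 0 0 0 0 0; 1 0 0 0 0 0 0",
  "force": 110
}}

```text
t: 30.3
eef_pos: [0.508, -0.2702, 0.089]
tool_rot: [0.0, 0.706, 0.708, 0.0]
contact_force: [-1.6, 0.6, 5.4]
gripper_width: 0.085
```

Emit:
{"api": "apply_moves", "payload": {
  "moves": "1 0 0 -0.04 0 0 0; 1 0 0 -0.05 0 0 0; 1 0 0 -0.1 0 0 0; 1 0 0 -0.15 0 0 0; 1 0 0 -0.15 0 0 0; 1 0 0 -0.15 0 0 0; 1 0 0 -0.1 0 0 0; 1 0 0 0 0 0 0; 1 0 0 0 0 0 0"
}}

```text
t: 31.05
eef_pos: [0.508, -0.2699, 0.1775]
tool_rot: [0.0, 0.706, 0.708, 0.0]
contact_force: [-0.0, -0.8, -4.9]
gripper_width: 0.085
```

```bash
python3 look3.py w21 .030 .022 .004
```

```text
31.05 [ 0.508  -0.2699  0.1775] gw 0.085 [-0.  -0.8 -4.9]
[[-0.002, 1.0, 0.001], [1.0, 0.002, 0.0], [0.0, 0.001, -1.0]]
case [ 431   61   75   65 2394] xy [ 0.4168 -0.0509] dia 58.9
case [   0   62  115   89 7739] xy [ 0.4356 -0.4805] dia 98.3
case [  18  151   51   46 1751] xy [ 0.5027 -0.5128] dia 42.7
case [  63  237   67   57 1798] xy [ 0.6226 -0.4717] dia 62.3
```

View pics/w21.png

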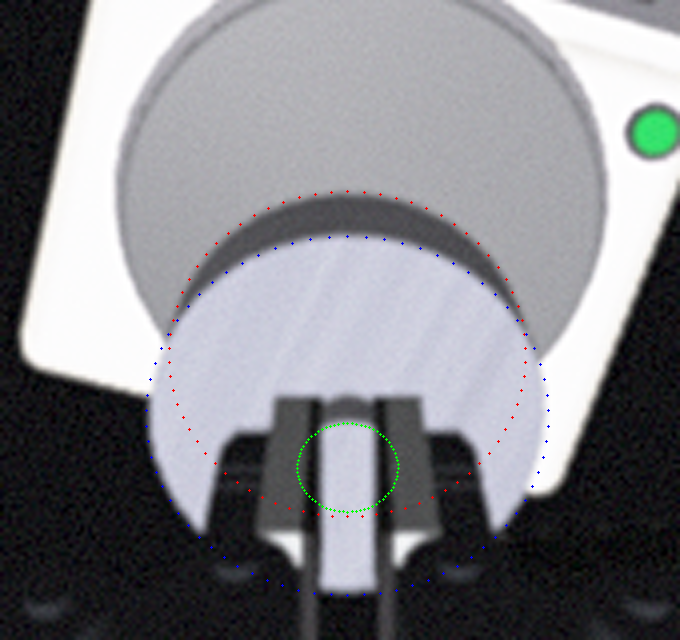

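Emit:
{"api": "apply_moves", "payload": {
  "moves": "1 0.15 -0.03 0 0 0 0; 1 0.27 -0.06 0 0 0 0; 1 0.31 -0.06 0 0 0 0; 1 0.31 -0.06 0 0 0 0; 1 0.31 -0.06 0 0 0 0; 1 0.31 -0.06 0 0 0 0; 1 0.31 -0.06 0 0 0 0; 1 0.31 -0.06 0 0 0 0; 1 0.31 -0.06 0 0 0 0; 1 0.31 -0.06 0 0 0 0; 1 0.31 -0.06 0 0 0 0; 1 0.27 -0.05 0 0 0 0"
}}

```text
t: 32.1
eef_pos: [0.4236, 0.1496, 0.1763]
tool_rot: [-0.0, 0.706, 0.708, -0.001]
contact_force: [1.1, -0.7, -5.4]
gripper_width: 0.087
```

Emit:
{"api": "apply_moves", "payload": {
  "moves": "1 0.15 -0.01 0 0 0 0; 1 0.05 0 0 0 0 0; 1 0 0 0 0 0 0; 1 0 0 0.1 0 0 0; 1 0 0 0.2 0 0 0; 1 0 0 0.2 0 0 0; 1 0 0 0.2 0 0 0; 1 0 0 0.1 0 0 0; 1 0 0 0 0 0 0; 1 0 0 0 0 0 0"
}}

```text
t: 32.93
eef_pos: [0.424, 0.1694, 0.0807]
tool_rot: [0.0, 0.707, 0.707, -0.001]
contact_force: [-0.1, 0.9, -3.7]
gripper_width: 0.082
```

```bash
python3 look3.py w22 .030 .022 .004
```

```text
32.9333 [0.424  0.1694 0.0807] gw 0.082 [-0.1  0.9 -3.7]
[[0.001, 1.0, -0.001], [1.0, -0.001, -0.002], [-0.002, -0.001, -1.0]]
case [ 203  153  115   87 3067] xy [0.4139 0.1729] dia 76.4
case [   0  164   34   74 1778] xy [ 0.4171 -0.026 ] dia 26.1
case [  74  180  101   92 3958] xy [0.4387 0.0615] dia 71.3
case [ 374  184   78   69 2848] xy [0.4317 0.2958] dia 50.5
```

View pics/w22.png

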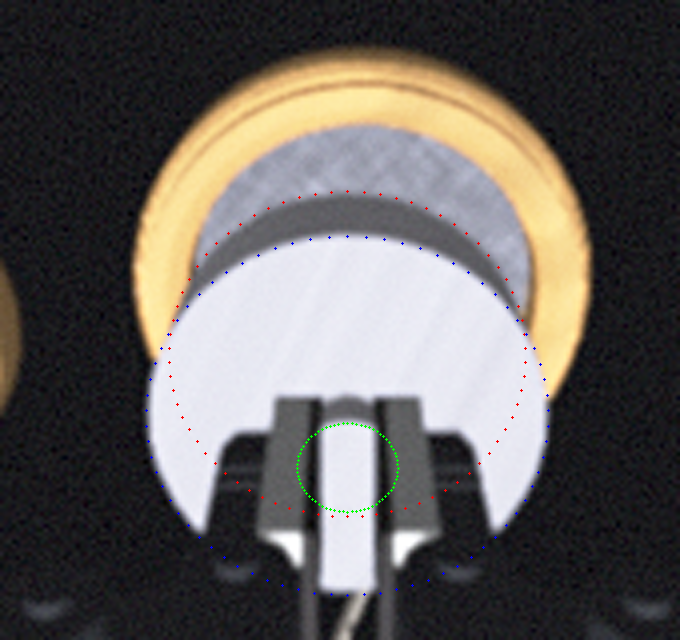

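Emit:
{"api": "apply_moves", "payload": {
  "moves": "1 0.025 0 0.04 0 0 0; 1 0 0 0.07 0 0 0; 1 0 0 0.07 0 0 0; 1 0 0 0.06 0 0 0; 1 0 0 0.04 0 0 0; 1 0 0 0.02 0 0 0; 1 0 0 0 0 0 0; 1 0 0 0 0 0 0"
}}

```text
t: 33.65
eef_pos: [0.4241, 0.1743, 0.045]
tool_rot: [0.0, 0.707, 0.708, -0.0]
contact_force: [0.6, -0.6, -4.0]
gripper_width: 0.082
```

Emit:
{"api": "apply_moves", "payload": {
  "moves": "1 -0.014 0 0.015 0 0 0; 1 0 0 0.012 0 0 0; 1 0 0 0.01 0 0 0; 1 0 0 0 0 0 0; 1 0 0 0 0 0 0"
}}

```text
t: 34.07
eef_pos: [0.4242, 0.1726, 0.041]
tool_rot: [-0.0, 0.707, 0.708, 0.0]
contact_force: [-1.5, -1.3, 2.9]
gripper_width: 0.086
```

Emit:
{"api": "apply_moves", "payload": {
  "moves": "1 0 0 0.005 0 0 0; 1 0 0 0 0 0 0; 1 0 0 0 0 0 0"
}}

```text
t: 34.32
eef_pos: [0.4243, 0.1727, 0.0409]
tool_rot: [-0.0, 0.707, 0.708, 0.0]
contact_force: [-3.6, -2.0, 14.0]
gripper_width: 0.083
```

Emit:
{"api": "apply_moves", "payload": {
  "moves": "0.4 0 0 -0.003 0 0 0; 0.4 0 0 0 0 0 0; 0.4 0 0 0 0 0 0; 0.4 0 0 -0.05 0 0 0; 0.4 0 0 -0.1 0 0 0; 0.4 0 0 -0.2 0 0 0; 0.4 0 0 -0.3 0 0 0; 0.4 0 0 -0.3 0 0 0; 0.4 0 0 -0.3 0 0 0; 0.4 0 0 -0.2 0 0 0; 0.4 0 0 0 0 0 0; 0.4 0 0 0 0 0 0"
}}

```text
t: 35.32
eef_pos: [0.4248, 0.1735, 0.2159]
tool_rot: [-0.0, 0.706, 0.708, 0.002]
contact_force: [0.0, 0.9, -0.3]
gripper_width: 0.296
```

Run:
```python
from meas import *
o=bot.get_obs();p=imaging.read_camera('wrist');print(o['t'],o['eef_pos'].round(4),o['contact_force'].round(1))
im=cv2.resize(p['image'][100:250,:,::-1],(1536//2,450//2),interpolation=2);s=1.5
fitcases(p,o)
for x,y,r,z in [(.4316,.296,.012,.031),(.4168,-.051,.0165,.032),(.439,.0612,.022,.033),(.4241,.1724,.03,.036)]:
  for rr,zz in ((r,z),(.007,z+.012)):
    for q in proj(p,circ(x,y,rr,zz),o): cv2.circle(im,tuple(((q-[0,100])*s).astype(int)),0,(0,0,255),-1)
cv2.imwrite('pics/w23.png',im)
s=imaging.read_camera('scene');cv2.imwrite('pics/s23.png',cv2.resize(s['image'][120:320,130:400,::-1],None,fx=2.9,fy=2.9,interpolation=2))
for d in nets.spot_point(s,'flask')[:2]: print(d['location'],d['score'])
for d in nets.spot_in(s,'flask')[:2]: print(d['rect'])
```

```text
35.3167 [0.4248 0.1735 0.2159] [ 0.   0.9 -0.3]
case [ 219  133   73   73 1886] xy [0.4231 0.1722] dia 89.9
case [  48  139   59   51 1566] xy [ 0.417  -0.0515] dia 59.6
case [ 138  152   61   59 1598] xy [0.4388 0.0615] dia 72.5
case [ 329  155   46   43 1115] xy [0.4317 0.2958] dia 51.7
[163.6, 175.0] 0.82
[156.8, 140.0, 170.5, 177.6]
```

View pics/w23.png

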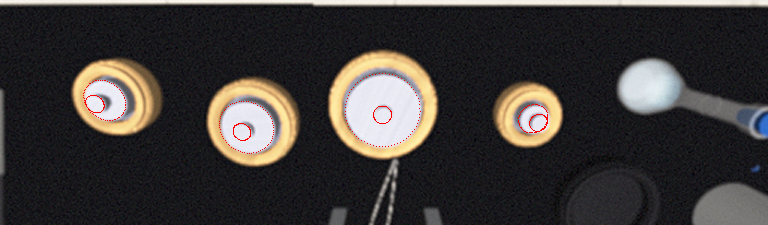

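View pics/s23.png

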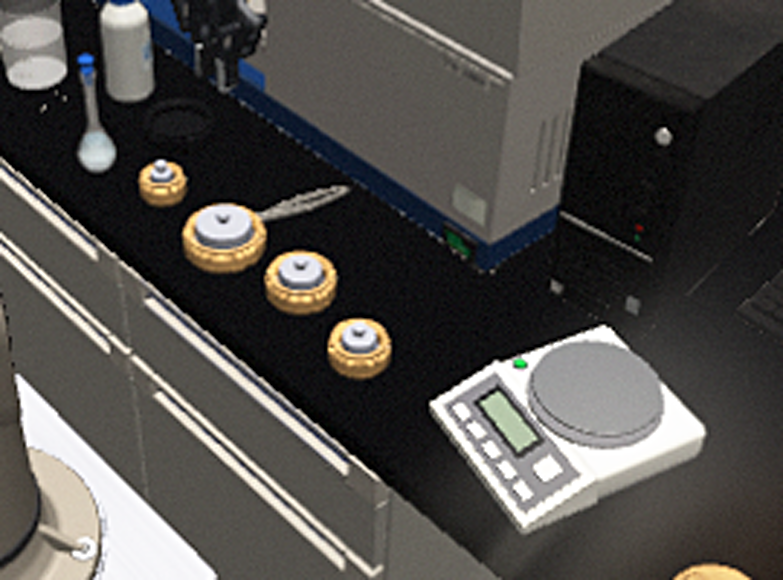

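All four weights sit in their own cases and match the seated-height overlays. The flask looks unmoved and the arm is clear.

```bash
python3 -c "
from station import bot
print(bot.hand_in())"
```

```text
the job is handed in; nothing more can be done
None
```

I took the four weights off the balance from the top down by their knobs (50 g, 100 g, 200 g, 500 g). Each went into its own wooden case, was lowered until the wrist force read about 12–19 N, and was then released. The job is handed in; the clock read about 35 s of the 112 s at my last look, and the hand-in gives no verdict.

- **Seating:** In the last wrist picture the outlines of a fully seated weight lie on all four weights, within about 1 mm by eye. Each stands upright and centred in its case.
- **Surroundings:** The pan is empty and the flask looks unmoved in the scene camera. The network's point for its base differs by about 3 pixels from the first picture, but the flask is at the same place in both. The gripper was open, about 0.2 m up and touching nothing.
- **Disagreement:** My first position for the stack was about 9 mm off in y, because I combined a picture with a pose read later while the arm was still settling. I re-measured before the first grasp, and the top and scene cameras agreed with the new position.

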